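Load the stack-drilling jig and set its depth stop

ROBOT

A 6-joint arm with a two-finger parallel gripper is mounted at the origin on a cart in front of the work surface, level with it; the furniture and walls round the work are solid. World frame = base frame: x ahead of the robot, y to its left, z up, the work surface at z = 0. Lengths are in m, angles in rad, forces in N, time in s.
With the tool pointing down it reaches from about 0.375 to 0.975 m from the base axis. Payload 3.8 kg.
Tool frame: the origin (TCP) lies on the centre line of the jaws, within the pads' length; the fingertips stand 17 mm ahead of it and the grasp point (between the pads) lies 2 mm behind it (bot.tip_extent is the distance from the TCP to the fingertips, in m); z points along the fingers, y is the line along which they close (so a half turn about z gives the same grasp; the last joint's range is limited). The gripper opens to 85 mm and grips with 20 to 120 N. Pads are 22 mm wide; open, the fingers measure 114 mm over their backs; the gripper's body (76 mm by 85 mm) begins 54 mm behind the grasp point. The pads swing forward as they close: fully open they stand 13 mm farther back than shut.
Start: joints at [1.259, 0.264, 1.604, -0, 1.274, -0.037], TCP at [0.183, 0.65, 0.248] pointing down, gripper open.
Joint ranges: [-2.63, 2.63], [-0.94, 2.18], [0.31, 2.57], [-1.31, 4.45], [0, 2.66], [-2.55, 2.55]. Speed limits (rad/s): [2.57, 2.57, 3.14, 3.14, 3.14, 3.14].

INTERFACE

Orientations are given as a rotation vector (axis times angle).
In Python, from workcell import readout, read_camera, finish_job, bot gives the robot as it stands.
- The arm moves only by the tool jog_arm, never from a script. Its argument "deltas" is one flat list of numbers, 7 for each row, row after row: the shift along the tool's x, y, z in m, then the turn, a rotation vector about the tool's x, y, z in degrees, then the gripper command: -1 is shut, 1 is fully open, values between are in proportion. A call has 1 to 8 rows; each row is the pose to reach, as a shift and turn from the pose commanded when the call began, along the tool's axes at that moment; what a row does not reach only later rows make up. A row lasts 1/10 s, in which the tool goes at most 50 mm and 8.59 degrees, less where a joint would pass 70% of its speed; a pose out of reach is approached as far as the arm can. A call with a gripper value outside its range is refused whole. The fingers move at their own pace and stop on an object; "squeeze" is the grip in N (left out, the last holds). Time passes only in rows, so rows that repeat a pose let the fingers close. It gives the time, the measured TCP pose, the force, the opening and the grip force at its end, in the units of the state.
- readout.read_state(): the state, without advancing time (a new reading comes with each control period).
- read_camera(name): name is "side" or "top" or "wrist"; returns a dict with "color" (384x512x3 uint8, blue, green, red), "fx", "fy", "cx", "cy" (pixels), "dist" ([k1, k2, p1, p2, k3] as OpenCV has them; the pictures are not rectified), "origin" and "attitude" of the camera in the world. Camera axes: x right, y down, z forward; pixel columns grow to the right and rows downward; lengths in m; the calibration is good to about 2 mm. A picture is of the moment at which its call begins. There is no depth.
- finish_job(): hands the job in; it is judged then, once.
The state is a dict: "time": time; "q": joint angles; "joint_vel": joint speeds; "joint_torque": joint torques, N m; "tool_pos": TCP position; "tcp_rot": TCP orientation; "wrist_force": force on the tool from outside, world axes, zero at the start; "torque": the same for the moment, N m; "width": opening from 0.0 (shut) to 1.0 (fully open); "grip_force": force on a finger pad.
Only numpy, scipy, OpenCV 4.12 (cv2) and the standard library are available. Lean on these libraries where they do the work, as an engineer would, in place of code of your own. Each camera call takes 0.05 s, during which the arm holds its last target. There are 200 camera calls.

TASK

Load the drilling jig for the next run: put every aluminium blank on the bench flat into its snug pocket, tilting each pack in under the lip and down along that wall, then lay the drill plate flat on top of them, right way up. Set the depth-stop sleeve to the number of blanks that are in the pocket. Leave the tape measure, the tin and the wire spool where they are.

Things in the scene. Friction and masses are not known exactly. Their poses are not given: they have to be found in the camera images.
- jig: Bolted drilling jig: aluminium base plate 200 x 220 x 12 mm, pocket for the blanks on its left (+y) half, grey depth-stop housing (155 x 60 mm, 42 mm above the bench, centred at jig x 3, y -70) on its right. Origin on the bench, 10 mm left (+y) of the plate's centre; x along the pocket towards the lipped wall, z up. At its far end a 12 mm stop pin rises 6 mm a number, to 135 mm.
- pocket (a point): Centre of the pocket floor, 12 mm above the bench, at jig (0, +45); axes as the jig's. Pocket 113 mm long (x), 43 mm wide (y). Its sides are four corner rails 8 mm thick, 56 mm high plus a flared lead-in to 62 mm above the floor, standing from 30 mm off the centre outwards: the middle 60 mm of each side is open down to the floor, for the fingers.
- lip (a point): Middle of the lower inner edge of the lip: 66 mm above the pocket floor, pocket x +51.5. The far (+x) wall (inner face x +56.5, 14 mm thick, 60 mm wide, top 73 mm above the floor) carries this 7 mm thick lip, which reaches 5 mm in over the pocket, so that a 110 mm part cannot pass straight down: only 108 mm lie between lip and near wall.
- near_rim (a point): Middle of the upper inner edge of the near (-x) wall: pocket x -56.5, 60 mm above the floor; wall 12 mm thick, 60 mm wide, with a flared lead-in on top that leans outwards and ends 66 mm above the floor.
- dial (a point): Centre of the fixed dial plate's top, 46 mm above the bench, on the sleeve's axis (jig x -48, y -70). Dial plate 62 mm diameter with engraved numbers 1 to 9, clockwise seen from above, 5 at the jig's -x side.
- sleeve (a joint): Angle of the depth-stop sleeve: 0 at number 1, growing clockwise seen from above by 0.4 rad a number (n at 0.4 x (n - 1)), up to 9 at 3.2. It clicks into a detent at each number and stays there; turning it takes up to about 0.06 N m. A white pointer on its skirt and a white line on its top point to the number set.
- sleeve_grip (a point): Point on the upright axis of the sleeve, 66 mm above the bench. The sleeve is a dark knurled cylinder, 33 mm diameter, that stands on the dial plate and ends 78 mm above the bench; below 51 mm it has a slightly wider skirt (35 mm) with the pointer.
- drill_plate: Drill plate: steel, 110 x 40 x 10 mm, about 0.2 kg, with two drill bushings (16 mm diameter, 7 mm high) on its top, 30 mm either side of the middle. Origin at the centre of its underside, x along it. It may go in either way round.
- blank_a1: Aluminium blank, 110 x 40 x 6 mm, 71 g, origin at the centre of its underside, x along it; all blanks are alike and may go in any order and either way round. Pack a is a loose pile of two or three blanks on the bench: this is the lowest.
- blank_a2: Aluminium blank, 110 x 40 x 6 mm, 71 g, origin at the centre of its underside, x along it; all blanks are alike and may go in any order and either way round. Pack a is a loose pile of two or three blanks on the bench: this is the second.
- blank_a3: Aluminium blank, 110 x 40 x 6 mm, 71 g, origin at the centre of its underside, x along it; all blanks are alike and may go in any order and either way round. Pack a is a loose pile of two or three blanks on the bench: this is the third, absent on some starts.
- blank_b1: Aluminium blank, 110 x 40 x 6 mm, 71 g, origin at the centre of its underside, x along it; all blanks are alike and may go in any order and either way round. Pack b is a loose pile of two or three blanks on the bench: this is the lowest.
- blank_b2: Aluminium blank, 110 x 40 x 6 mm, 71 g, origin at the centre of its underside, x along it; all blanks are alike and may go in any order and either way round. Pack b is a loose pile of two or three blanks on the bench: this is the second.
- blank_b3: Aluminium blank, 110 x 40 x 6 mm, 71 g, origin at the centre of its underside, x along it; all blanks are alike and may go in any order and either way round. Pack b is a loose pile of two or three blanks on the bench: this is the third, absent on some starts.
- blank_c1: Aluminium blank, 110 x 40 x 6 mm, 71 g, origin at the centre of its underside, x along it; all blanks are alike and may go in any order and either way round. Pack c is a loose pile of one or two blanks on the bench: this is the lowest.
- blank_c2: Aluminium blank, 110 x 40 x 6 mm, 71 g, origin at the centre of its underside, x along it; all blanks are alike and may go in any order and either way round. Pack c is a loose pile of one or two blanks on the bench: this is the second, absent on some starts.
- tape_measure: Yellow pocket tape measure nearest the jig (another stands far back), 36 x 89 x 65 mm, a bystander; origin under its centre.
- wax_tin: Flat round tin near the left edge of the bench, 70 mm diameter, 30 mm high, a bystander; origin under its centre.
- spool: Wire spool with red wire, to the right behind the jig, 58 mm diameter, 40 mm high, a bystander; origin under its centre.
Not all that is in view belongs to the job. Leave any orange or turquoise look-alike of the drill_plate alone.

How it is judged:
By the outcome, as a careful person would: the job done as asked, in the order asked, and still so for the second after the job is handed in, with the robot touching nothing.
Of blank_a3, blank_b3, blank_c2 only 1 to 3 are there at a start; the rules pass over those that are not, and their reading is None.
At some moment in a run one of drill_plate may be knocked a few centimetres aside while the robot is not near it.
Once in a run the grip may slacken for a moment while it holds something.
It also fails if it takes over 208 s, if anything falls off the work surface, if the arm or the gripper's body presses on something with over 40 N, if the wrist force passes 120 N, or if a joint passes its speed limit or range.

## Working session

There is one attempt and no reset: what is moved stays moved. The work goes in short steps, Python scripts to look and compute and a tool call to move; the robot and the scene stay as the last step left them, time stands still between calls to the robot, and variables do not carry over. Pictures are saved under pics/ and viewed, at most 14 in all, crops included, and the job is handed in when it is done.

Besides the shell and the picture viewer there is one more tool, called as name(argument=value, ...) on one line, values as JSON. jog_arm: Moves the arm, as the interface text tells. Its arguments: {"type":"object","properties":{"deltas":{"type":"array"},"squeeze":{"type":"number"}},"required":["deltas"]}

```bash
ls; mkdir -p pics
python3 - <<'E'
from workcell import readout, read_camera, bot
import cv2, numpy as np
s=readout.read_state(); print({k:np.round(v,4) for k,v in s.items()}); print(bot, [a for a in dir(bot) if a[0]!='_'])
for n in ['side','top']:
    c=read_camera(n); cv2.imwrite(f'pics/{n}0.png',cv2.resize(c['color'],(800,600),interpolation=cv2.INTER_CUBIC)); print(n,{k:np.round(v,4).tolist() for k,v in c.items() if k!='color'})
E
```

```text
pics
{'time': np.float64(0.0), 'q': array([ 1.2591,  0.2648,  1.6054, -0.    ,  1.2737, -0.0369]), 'joint_vel': array([ 0.0007, -0.0009,  0.0001, -0.0011,  0.001 , -0.0006]), 'joint_torque': array([ 1.40000e-03, -5.15121e+01, -3.67313e+01, -1.00000e-04,
        1.33000e-02,  0.00000e+00]), 'tool_pos': array([0.183 , 0.649 , 0.2469]), 'tcp_rot': array([-0.4303, -3.1116,  0.0035]), 'wrist_force': array([ 0.4164, -0.3671, -0.0178]), 'torque': array([-0.0493, -0.0009, -0.0609]), 'grip_force': np.float64(0.0), 'width': np.float64(0.9995)}
<Robot object at 0x7f1f3f7efb60> ['MotionError', 'tip_extent']
side {'fx': 377.8904, 'fy': 377.8904, 'cx': 260.5047, 'cy': 192.7926, 'dist': [0.0243, 0.0, 0.0, 0.0, 0.0], 'origin': [0.3251, -0.8534, 0.8281], 'attitude': [-2.258, 0.2494, -0.0997]}
top {'fx': 478.188, 'fy': 478.188, 'cx': 259.7894, 'cy': 188.0441, 'dist': [-0.042, 0.0, 0.0, 0.0, 0.0], 'origin': [0.4106, -0.0038, 1.5318], 'attitude': [-2.1481, 2.2125, -0.0624]}
```

View pics/top0.png

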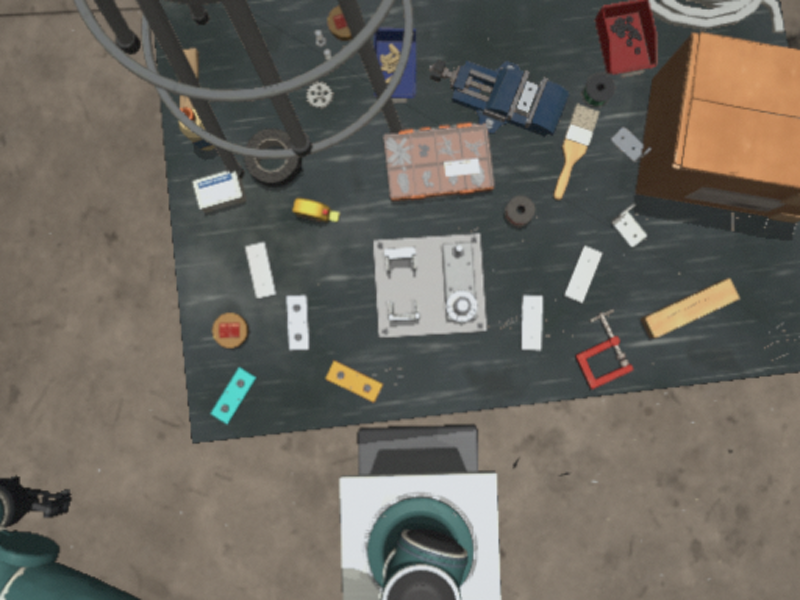

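View pics/side0.png

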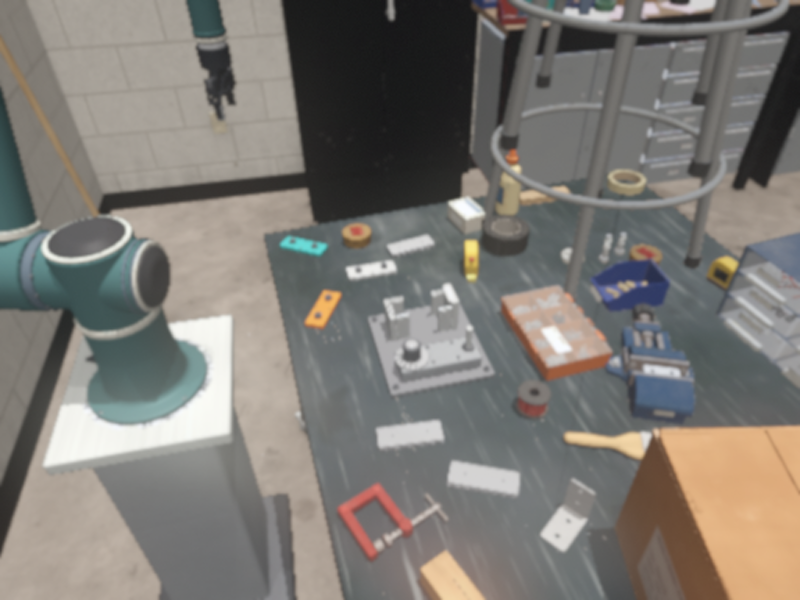

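Top view (800×600 pixels): the jig is at about (430,285), with the pocket on its left half and the dial at (460,305).

Plain light plates (the packs) are at (260,270), (583,275) and (532,322). The bushed silver plate at (297,322) is the drill plate. The orange plate (354,381) and turquoise plate (233,396) are look-alikes to leave alone.

```bash
cat > h.py <<'E'
from workcell import readout, read_camera, finish_job, bot
import cv2, numpy as np
from scipy.spatial.transform import Rotation as R
def K(c): return np.array([[c['fx'],0,c['cx']],[0,c['fy'],c['cy']],[0,0,1.]]), np.array(c['dist'],float)
def att(c):
    a=np.array(c['attitude'],float); return R.from_matrix(a) if a.shape==(3,3) else R.from_rotvec(a)
def cast(c,px,z):
    k,d=K(c); p=cv2.undistortPoints(np.array(px,float).reshape(-1,1,2),k,d).reshape(-1,2)
    v=att(c).apply(np.c_[p,np.ones(len(p))]); o=np.array(c['origin'])
    return o+v*((z-o[2])/v[:,2])[:,None]
def proj(c,P):
    k,d=K(c); r=att(c).inv(); P=np.array(P,float).reshape(-1,3)
    return cv2.projectPoints(r.apply(P-np.array(c['origin'])).reshape(-1,1,3),np.zeros(3),np.zeros(3),k,d)[0].reshape(-1,2)
def rects(c,mask,amin,amax):
    out=[]
    for q in cv2.findContours(mask.astype(np.uint8),cv2.RETR_EXTERNAL,cv2.CHAIN_APPROX_NONE)[0]:
        if amin<cv2.contourArea(q)<amax: out.append(cv2.minAreaRect(q))
    return out
def worldrect(c,r,z):
    b=cast(c,cv2.boxPoints(r),z)[:,:2]; e=[b[1]-b[0],b[2]-b[1]]; l=np.linalg.norm(e,axis=1); i=l.argmax()
    a=np.arctan2(e[i][1],e[i][0]); a=(a+np.pi/2)%np.pi-np.pi/2
    return b.mean(0), np.degrees(a), l[i], l[1-i]
def down(yaw_deg):  # tool pointing down, tool x axis at yaw (world, deg)
    a=np.radians(yaw_deg); x=np.array([np.cos(a),np.sin(a),0]); z=np.array([0,0,-1.]); return R.from_matrix(np.c_[x,np.cross(z,x),z])
def go(p,rot,frm=None):
    s=readout.read_state(); P,Q=frm if frm else (np.array(s['tool_pos']),R.from_rotvec(s['tcp_rot']))
    d=Q.inv().apply(np.array(p)-P)
    return np.r_[np.round(d,4), np.round(np.degrees((Q.inv()*rot).as_rotvec()),2)].tolist()
E
python3 - <<'E'
from h import *
print(bot.tip_extent)
for n in ['top','side']:
    c=read_camera(n); im=c['color']; hsv=cv2.cvtColor(im,cv2.COLOR_BGR2HSV)
    m=cv2.morphologyEx(((hsv[...,1]<45)&(hsv[...,2]>125)).astype(np.uint8),cv2.MORPH_CLOSE,np.ones((3,3)))
    for r in rects(c,m,150,9000):
        ctr,a,L,W=worldrect(c,r,0.012); 
        if 0.2<ctr[0]<1.1: print(n,np.round(r[0],1),np.round(ctr,4),round(a,1),round(L,3),round(W,3))
w=read_camera('wrist'); s=readout.read_state()
Q=R.from_rotvec(s['tcp_rot']); print('cam in tool',Q.inv().apply(np.array(w['origin'])-s['tool_pos']), (Q.inv()*att(w)).as_rotvec(),w['fx'],w['dist'])
t=read_camera('top')['color']; cv2.imwrite('pics/jig.png',cv2.resize(t[140:230,230:325],None,fx=6,fy=6,interpolation=cv2.INTER_CUBIC))
E
```

```text
0.017
top [366.2 283.8] [ 0.2044 -0.3132] -59.8 0.139 0.087
top [340.5 206.5] [ 0.4497 -0.2418] -2.4 0.111 0.041
top [190.1 206. ] [0.4655 0.2364] 1.9 0.11 0.043
top [372.9 175. ] [ 0.5471 -0.3494] -24.2 0.112 0.041
top [166.1 172.5] [0.5752 0.3116] 11.6 0.113 0.043
top [274.7 182.3] [ 0.5332 -0.0355] -88.0 0.222 0.201
top [402.4 145.4] [ 0.6394 -0.4484] 25.0 0.074 0.05
top [138.5 120.4] [0.7475 0.3993] -75.9 0.095 0.063
top [255.  104.5] [0.787  0.0203] -1.7 0.122 0.058
top [401.8  91.7] [ 0.8145 -0.4557] 42.1 0.066 0.038
top [287.3 100.6] [ 0.7964 -0.0843] 79.6 0.16 0.112
top [372.5  79.5] [ 0.8577 -0.3629] -20.7 0.076 0.051
top [204.5  60. ] [0.94   0.1809] 87.9 0.049 0.047
top [458.    9.5] [ 1.0866 -0.6585] 88.8 0.287 0.066
side [283.7 361.7] [ 0.448  -0.4662] -58.1 0.217 0.143
side [362.9 335.8] [ 0.6453 -0.4479] 68.1 0.189 0.101
side [313.4 302.4] [ 0.5599 -0.3446] -25.6 0.137 0.081
side [261.7 273.5] [ 0.4543 -0.2295] -6.8 0.122 0.091
side [421.6 234.6] [ 0.9414 -0.1954] -24.2 0.126 0.057
side [201.9 242. ] [ 0.3085 -0.0787] -88.2 0.133 0.027
side [355.8 213.9] [ 0.7916 -0.067 ] 89.8 0.146 0.125
side [328.9 190.4] [0.7489 0.0595] -20.3 0.217 0.113
side [272.5 213.4] [0.541  0.0101] 85.2 0.365 0.257
side [244.6 157.6] [0.5131 0.3235] 41.8 0.308 0.238
side [298.7 128.1] [0.7726 0.4864] 71.3 0.346 0.114
cam in tool [ 0.08089364 -0.00033122 -0.12554208] [-0.25226302 -0.2514308   1.55551439] 298.71567679956513 [-0.04941754  0.          0.          0.          0.        ]
```

View pics/jig.png

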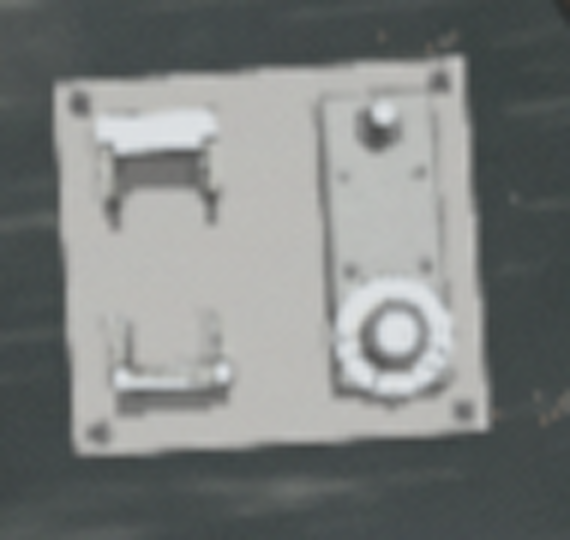

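The plate's left edge runs (55,85)→(75,455) in this crop, so jig yaw is about 2°. The lipped wall is at the top (155,130), the near wall at the bottom (170,380), and the sleeve at (397,333). Going over the left pack first.

```bash
python3 -c "
from h import *
print(go([.575,.312,.20],down(191.6)))"
```

```text
[-0.4688, -0.2184, 0.048, -0.05, -0.01, -27.35]
```

jog_arm(deltas=[-0.235, -0.109, 0.024, 0, 0, -13.6, 0.3, -0.469, -0.218, 0.048, 0, 0, -27.35, 0.3, -0.469, -0.218, 0.048, 0, 0, -27.35, 0.3, -0.469, -0.218, 0.048, 0, 0, -27.35, 0.3, -0.469, -0.218, 0.048, 0, 0, -27.35, 0.3, -0.469, -0.218, 0.048, 0, 0, -27.35, 0.3, -0.469, -0.218, 0.048, 0, 0, -27.35, 0.3, -0.469, -0.218, 0.048, 0, 0, -27.35, 0.3], squeeze=80)

```text
time: 1.1
tool_pos: [0.4847, 0.3902, 0.2116]
tcp_rot: [-0.318, 3.125, 0.001]
wrist_force: [0.4, 0.8, 0.0]
width: 0.651
grip_force: 0.0
```

```bash
python3 -c "
from h import *
print(go([.575,.312,.20],down(191.6)))"
```

```text
[-0.0727, -0.0948, 0.0116, 0.02, 0.02, 0.01]
```

jog_arm(deltas=[-0.073, -0.095, 0.0116, 0, 0, 0, 0.3, -0.073, -0.095, 0.0116, 0, 0, 0, 0.3, -0.073, -0.095, 0.0116, 0, 0, 0, 0.3, -0.073, -0.095, 0.0116, 0, 0, 0, 0.3, -0.073, -0.095, 0.0116, 0, 0, 0, 0.3])

```text
time: 1.6
tool_pos: [0.5737, 0.3134, 0.1997]
tcp_rot: [0.316, -3.125, -0.001]
wrist_force: [-0.3, 0.3, 0.4]
width: 0.651
grip_force: 0.0
```

Run:
```python
from h import *
s=readout.read_state(); print(np.round(s['tool_pos'],4),s['width'])
c=read_camera('wrist'); im=c['color']; cv2.imwrite('pics/w1.png',cv2.resize(im,(800,600),interpolation=cv2.INTER_CUBIC))
hsv=cv2.cvtColor(im,cv2.COLOR_BGR2HSV); m=((hsv[...,1]<45)&(hsv[...,2]>125)).astype(np.uint8)
for r in rects(c,m,1500,40000): print(np.round(r[0]),*[(np.round(v[0],4),*np.round(v[1:],4)) for v in [worldrect(c,r,.018)]])
```

```text
[0.5737 0.3134 0.1997] 0.650992505767469
[288. 326.] (array([0.7643, 0.3932]), np.float64(-75.5641), np.float64(0.086), np.float64(0.0649))
[254. 172.] (array([0.5737, 0.3102]), np.float64(12.53), np.float64(0.1062), np.float64(0.0383))
[201.  54.] (array([0.4705, 0.2374]), np.float64(0.0479), np.float64(0.1022), np.float64(0.0387))
[20. 89.] (array([0.541 , 0.0599]), np.float64(-2.1606), np.float64(0.1804), np.float64(0.0401))
```

View pics/w1.png

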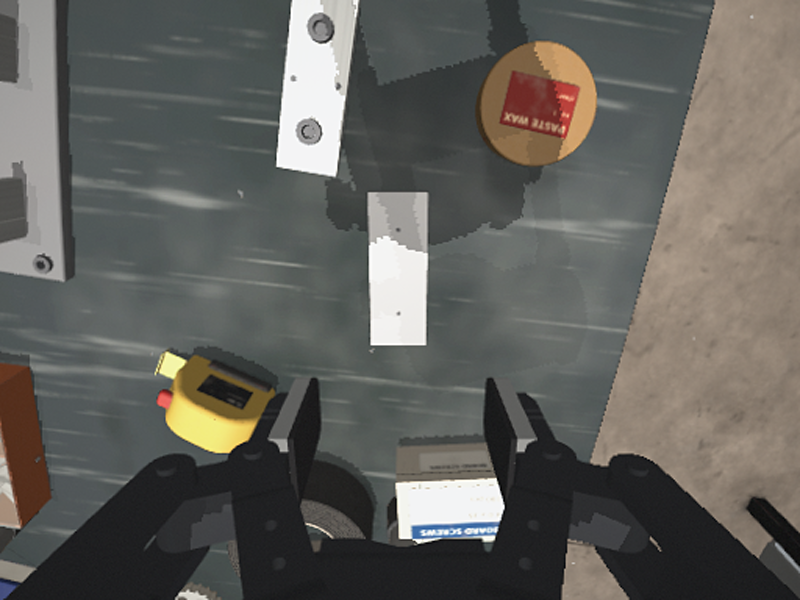

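The pack, at (398,268), looks about 6–12 mm high. The tin is at (540,105) and the tape at (215,400), both clear of the fingers. Moving closer to measure its height and position.

jog_arm(deltas=[0, 0.003, 0.05, 0, 0, -0.9, 0.3, 0, 0.003, 0.1, 0, 0, -0.9, 0.3, 0, 0.003, 0.11, 0, 0, -0.9, 0.3, 0, 0.003, 0.11, 0, 0, -0.9, 0.3])

```text
time: 2.05
tool_pos: [0.5705, 0.3165, 0.0875]
tcp_rot: [0.345, -3.117, 0.003]
wrist_force: [0.3, -0.1, 0.7]
width: 0.647
grip_force: 0.0
```

```bash
cat >> h.py <<'E'
def packlook(zs=(.006,.012,.018),vmin=110):
    s=readout.read_state(); c=read_camera('wrist'); im=c['color']
    hsv=cv2.cvtColor(im,cv2.COLOR_BGR2HSV); m=((hsv[...,1]<45)&(hsv[...,2]>vmin)).astype(np.uint8)
    print(np.round(s['tool_pos'],4),np.round(c['origin'],4))
    for r in rects(c,m,1500,60000):
        v=worldrect(c,r,zs[1])
        if np.linalg.norm(v[0]-s['tool_pos'][:2])<.06:
            for z in zs: v=worldrect(c,r,z); print(z,np.round(r[0]),np.round(v[0],4),*np.round(v[1:],4))
    return c,m
E
python3 - <<'E'
from h import *
c,m=packlook(); cv2.imwrite('pics/w2.png',c['color'])
E
```

```text
[0.5705 0.3165 0.0875] [0.4921 0.2988 0.2138]
0.006 [249. 212.] [0.5789 0.312 ] 13.9332 0.116 0.0402
0.012 [249. 212.] [0.5764 0.3116] 13.9332 0.1127 0.0391
0.018 [249. 212.] [0.5739 0.3112] 13.9332 0.1093 0.0379
```

View pics/w2.png

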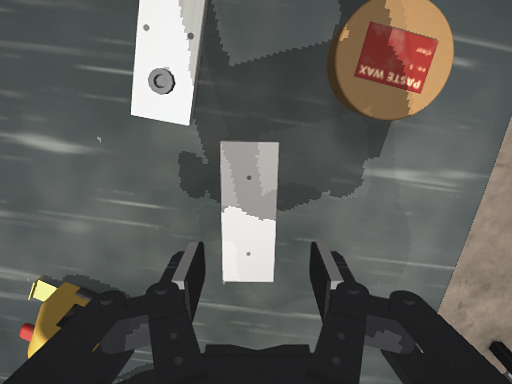

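```bash
cat >> h.py <<'E'
def quad(c,m,near,zs=(.006,.012,.018)):
    for q in cv2.findContours(m,cv2.RETR_EXTERNAL,cv2.CHAIN_APPROX_NONE)[0]:
        if cv2.contourArea(q)<1500: continue
        h=cv2.convexHull(q); e=2
        while len(h)>4 and e<30: h=cv2.approxPolyDP(cv2.convexHull(q),e,True); e+=1
        if len(h)!=4: continue
        h=h.reshape(-1,2).astype(float)
        for z in zs:
            b=cast(c,h,z)[:,:2]
            if np.linalg.norm(b.mean(0)-near)>.06: break
            l=[np.linalg.norm(b[i]-b[i-1]) for i in range(4)]; i=int(np.argmax(l)); e1=b[i]-b[i-1]; e2=b[(i+1)%4]-b[(i+2)%4]; u=e1+e2
            a=(np.degrees(np.arctan2(u[1],u[0]))+90)%180-90
            print(z,h.astype(int).tolist(),'ctr',np.round(b.mean(0),4),'yaw',round(a,1),'sides',np.round(l,4))
E
python3 - <<'E'
from h import *
s=readout.read_state(); c=read_camera('wrist'); hsv=cv2.cvtColor(c['color'],cv2.COLOR_BGR2HSV); m=((hsv[...,1]<45)&(hsv[...,2]>110)).astype(np.uint8)
quad(c,m,s['tool_pos'][:2])
E
```

```text
0.006 [[278, 138], [272, 276], [224, 279], [220, 137]] ctr [0.5786 0.3118] yaw 11.7 sides [0.0406 0.1122 0.0396 0.1158]
0.012 [[278, 138], [272, 276], [224, 279], [220, 137]] ctr [0.5762 0.3114] yaw 11.7 sides [0.0394 0.109  0.0384 0.1125]
0.018 [[278, 138], [272, 276], [224, 279], [220, 137]] ctr [0.5738 0.3111] yaw 11.7 sides [0.0382 0.1058 0.0373 0.1092]
```

Run:
```python
from h import *
c=read_camera('side'); im=c['color']; t=[]
for P in [(.575,.312,.01),(.45,-.242,.01),(.547,-.349,.01)]:
    x,y=proj(c,[P])[0].astype(int); x0=x-32;y0=y-16; t.append(cv2.resize(im[y0:y0+32,x0:x0+64],(640,320),interpolation=cv2.INTER_NEAREST)); print(x0,y0)
cv2.imwrite('pics/packs.png',cv2.resize(np.vstack(t),(400,600)))
```

```text
230 139
229 261
276 288
```

View pics/packs.png

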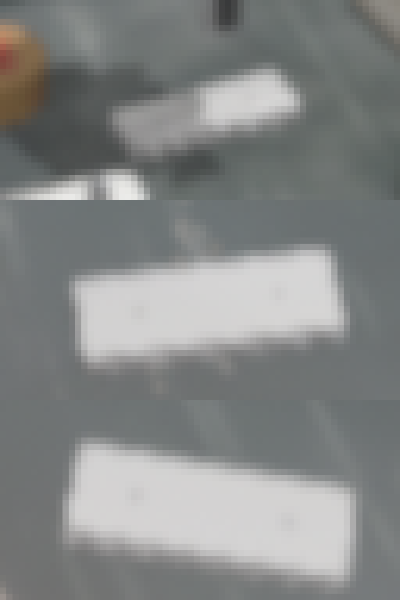

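Run:
```python
from h import *
c=read_camera('side'); g=cv2.cvtColor(c['color'],cv2.COLOR_BGR2GRAY).astype(float)
for P,yaw in [((.576,.3115),11.7),((.45,-.242),-2.4),((.547,-.349),-24.2)]:
    u=np.array([np.cos(np.radians(yaw)),np.sin(np.radians(yaw))]); n=np.array([-u[1],u[0]])
    res=[]
    for s in np.linspace(-.03,.03,13):   # profile across the pack along n, on plane z=0
        t=np.linspace(-.05,.085,271); pts=np.c_[np.array(P)+s*u+t[:,None]*n,np.zeros(271)]
        v=cv2.remap(g.astype(np.float32),*[a.astype(np.float32).reshape(1,-1) for a in proj(c,pts).T],cv2.INTER_LINEAR)[0]
        mid=(np.median(v[(t>-.005)&(t<.02)])+np.median(np.r_[v[:20],v[-20:]]))/2
        i=np.where((v>mid))[0]; i=i[(t[i]>-.035)&(t[i]<.07)]; res.append((t[i[0]],t[i[-1]]))
    a,b=np.median(res,0); q=np.array(P)+b*n; o=np.array(c['origin'])
    # far edge ray: at height h it moves toward camera; width(h)=40
    for h in (.006,.012,.018):
        p=o+(np.r_[q,0]-o)*((h-o[2])/-o[2]); print(P,h,'width',round(float((p[:2]-P)@n-a),4),'near',round(a,4))
```

```text
(0.576, 0.3115) 0.006 width 0.0409 near -0.015
(0.576, 0.3115) 0.012 width 0.0327 near -0.015
(0.576, 0.3115) 0.018 width 0.0246 near -0.015
(0.45, -0.242) 0.006 width 0.0393 near -0.0135
(0.45, -0.242) 0.012 width 0.0346 near -0.0135
(0.45, -0.242) 0.018 width 0.0299 near -0.0135
(0.547, -0.349) 0.006 width 0.0393 near -0.0155
(0.547, -0.349) 0.012 width 0.0351 near -0.0155
(0.547, -0.349) 0.018 width 0.0309 near -0.0155
```

```bash
python3 -c "
from h import *
print(go([.576,.3114,.020],down(191.7)))"
```

```text
[0.0013, -0.0064, 0.0735, 0.09, 0.32, 0.84]
```

jog_arm(deltas=[0.001, -0.0064, 0.03, 0, 0.3, 0.84, 0.3, 0.001, -0.0064, 0.055, 0, 0.3, 0.84, 0.3, 0.001, -0.0064, 0.0735, 0, 0.3, 0.84, 0.3, 0.001, -0.0064, 0.0735, 0, 0.3, 0.84, 0.3, 0.001, -0.0064, 0.0735, 0, 0.3, 0.84, -1, 0.001, -0.0064, 0.0735, 0, 0.3, 0.84, -1, 0.001, -0.0064, 0.0735, 0, 0.3, 0.84, -1, 0.001, -0.0064, 0.0735, 0, 0.3, 0.84, -1], squeeze=60)

```text
time: 3.05
tool_pos: [0.5757, 0.3107, 0.019]
tcp_rot: [0.319, -3.124, -0.001]
wrist_force: [-0.7, -0.0, 7.0]
width: 0.449
grip_force: 61.8
```

```bash
python3 -c "
from h import *
s=readout.read_state();print(s['tool_pos'],s['width'],s['grip_force'],s['wrist_force'],s['torque']);c=read_camera('wrist');cv2.imwrite('pics/w3.png',c['color'])"
```

```text
[0.57574973 0.3107036  0.01899943] 0.44855832661855155 61.77253693342209 [-0.66748461 -0.03332553  6.9743888 ] [-0.11002558  0.0908007   0.04193085]
```

View pics/w3.png

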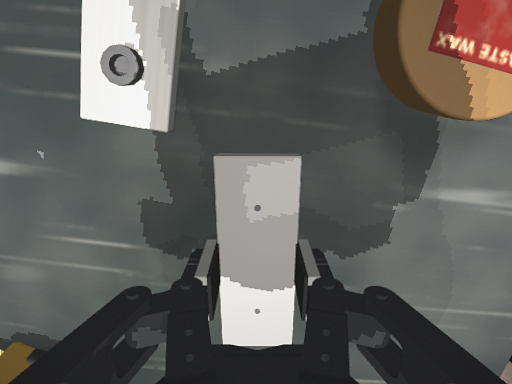

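Pack a/c gripped at about 38 mm, with the near end at row 154 and the grasp looking central. Lifting, then moving to look at the jig from close by on the way in.

```bash
python3 -c "
from h import *
s=readout.read_state();c=read_camera('wrist');Q=R.from_rotvec(s['tcp_rot'])
for z in (.006,.012): print(z,Q.inv().apply(cast(c,[(214,155),(300,155),(222,345),(293,345)],z)-s['tool_pos']).round(4).tolist())
P=(s['tool_pos'],Q); U=[s['tool_pos'][0],s['tool_pos'][1],.25]
print(go(U,down(191.7))); print(go([.63,.02,.27],down(182)))
"
```

```text
0.006 [[0.0539, -0.0204, 0.013], [0.0539, 0.02, 0.0131], [-0.0607, -0.0211, 0.0129], [-0.0608, 0.0214, 0.013]]
0.012 [[0.0551, -0.0196, 0.007], [0.0551, 0.0191, 0.0071], [-0.0546, -0.0202, 0.0069], [-0.0546, 0.0205, 0.007]]
[0.0003, 0.0003, -0.231, 0.06, -0.06, -0.03]
[0.0059, -0.2954, -0.2513, 0.05, -0.07, 9.67]
```

jog_arm(deltas=[0, 0, -0.03, 0, 0, 0, -1, 0, 0, -0.075, 0, 0, 0, -1, 0, 0, -0.12, 0, 0, 0, -1, 0.001, -0.05, -0.16, 0, 0, 1.5, -1, 0.002, -0.1, -0.19, 0, 0, 3.5, -1, 0.003, -0.14, -0.22, 0, 0, 5, -1, 0.004, -0.18, -0.24, 0, 0, 6.5, -1, 0.005, -0.22, -0.25, 0, 0, 8, -1])

```text
time: 3.95
tool_pos: [0.6142, 0.0996, 0.2671]
tcp_rot: [0.1, -3.139, 0.001]
wrist_force: [1.1, 0.2, -1.4]
width: 0.448
grip_force: 60.9
```

jog_arm(deltas=[0, -0.05, 0, 0, 0, 1.7, -1, 0, -0.075, 0, 0, 0, 1.7, -1, 0, -0.075, 0, 0, 0, 1.7, -1, 0, -0.075, 0, 0, 0, 1.7, -1, 0, -0.075, 0, 0, 0, 1.7, -1])

```text
time: 4.45
tool_pos: [0.618, 0.0267, 0.2639]
tcp_rot: [0.055, -3.136, 0.001]
wrist_force: [0.4, -0.2, -0.6]
width: 0.45
grip_force: 60.9
```

Run:
```python
from h import *
s=readout.read_state();print(np.round(s['tool_pos'],4),s['width'],s['grip_force'])
c=read_camera('wrist');cv2.imwrite('pics/w4.png',cv2.resize(c['color'],(800,600),interpolation=cv2.INTER_CUBIC));cv2.imwrite('pics/w4raw.png',c['color'])
np.savez('w4.npz',**{k:v for k,v in c.items()})
```

```text
[0.618  0.0267 0.2639] 0.4495334646824124 60.94658374786377
```

View pics/w4.png

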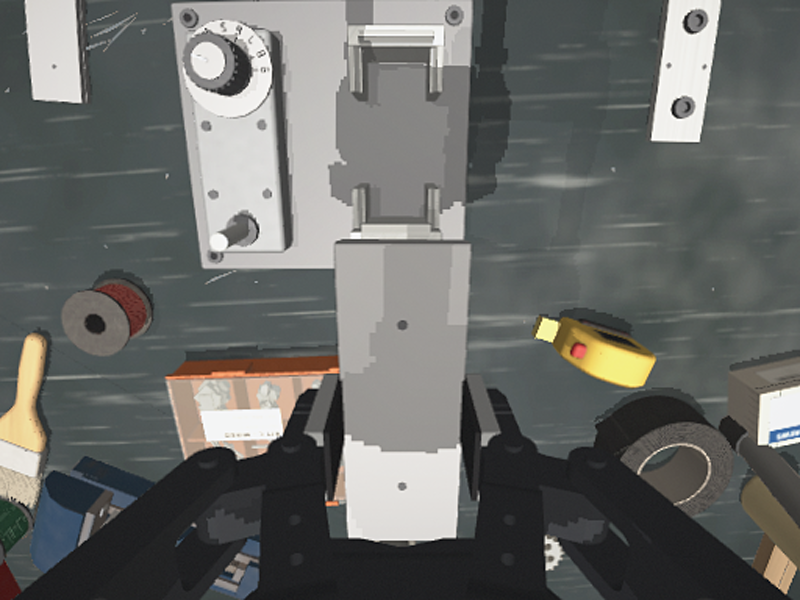

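Run:
```python
from h import *
c=dict(np.load('w4.npz')); s=1/1.5625
for n,p,z,j in [('corner',(203,268),.012,(.1,-.12)),('sleeve',(210,59),.078,(-.048,-.07)),('dial',(228,68),.046,(-.048,-.07)),('nearwall L end',(348,38),.078,(None,.015)),('nearwall R end',(444,38),.078,(None,.075)),('farwall L',(351,235),.085,(None,.015)),('farwall R',(442,235),.085,(None,.075)),('floor near L?',(368,62),.012,0)]:
    print(n,np.round(cast(c,[(p[0]*s,p[1]*s)],z)[0],4),j)
y=np.radians(2.5);J=np.array([.5329,-.0255])
def w(jx,jy,z): return [J[0]+jx*np.cos(y)-jy*np.sin(y),J[1]+jx*np.sin(y)+jy*np.cos(y),z]
for a in [(.1,-.12,.012),(-.048,-.07,.078),(-.0565,.015,.072),(-.0565,.075,.072),(.03,.0235,.068),(.03,.0665,.068),(-.03,.0235,.068),(-.03,.0665,.068),(-.0565,.045,.012)]: print(a,np.round(proj(c,[w(*a)])[0]/s,1), np.round(w(*a),4))
g=cv2.resize(c['color'][0:165,205:305],None,fx=5,fy=5,interpolation=cv2.INTER_CUBIC); cv2.imwrite('pics/w4c.png',g[:600])
```

```text
corner [ 0.6368 -0.1395  0.012 ] (0.1, -0.12)
sleeve [ 0.487  -0.0955  0.078 ] (-0.048, -0.07)
dial [ 0.4873 -0.0958  0.046 ] (-0.048, -0.07)
nearwall L end [ 0.4734 -0.0108  0.078 ] (None, 0.015)
nearwall R end [0.4714 0.047  0.078 ] (None, 0.075)
farwall L [ 0.592  -0.0076  0.085 ] (None, 0.015)
farwall R [0.5899 0.0522 0.085 ] (None, 0.075)
floor near L? [ 0.4756 -0.0032  0.012 ] 0
(0.1, -0.12, 0.012) [201.4 269.4] [ 0.638 -0.141  0.012]
(-0.048, -0.07, 0.078) [206.9  60.7] [ 0.488  -0.0975  0.078 ]
(-0.0565, 0.015, 0.072) [345.5  44.4] [ 0.4758 -0.013   0.072 ]
(-0.0565, 0.075, 0.072) [442.9  43.4] [0.4732 0.047  0.072 ]
(0.03, 0.0235, 0.068) [363.9 186.6] [ 0.5618 -0.0007  0.068 ]
(0.03, 0.0665, 0.068) [427.8 186. ] [0.56   0.0422 0.068 ]
(-0.03, 0.0235, 0.068) [361.1  90.9] [ 0.5019 -0.0033  0.068 ]
(-0.03, 0.0665, 0.068) [428.5  90.2] [0.5    0.0396 0.068 ]
(-0.0565, 0.045, 0.012) [395.4  61.4] [0.4745 0.017  0.012 ]
```

View pics/w4c.png

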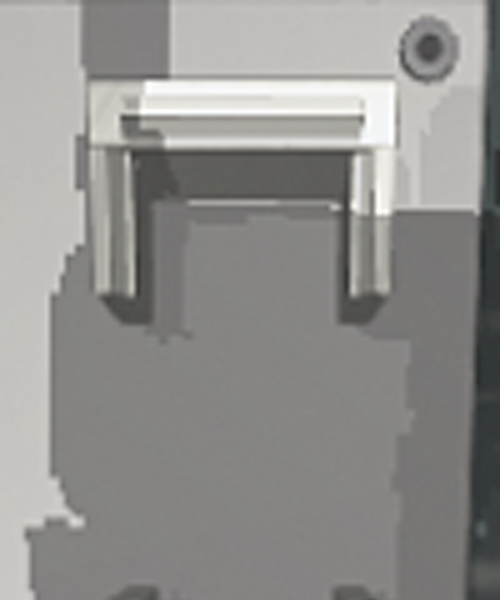

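Crop: rail inner faces are at crop columns 134 and 349, which puts the pocket centre within 1 mm of the estimate, about (0.5315, 0.0203) with yaw 2.2°. Now computing the tilt-in waypoints.

```bash
cat >> h.py <<'E'
PC=np.array([.5315,.0203,.012]); PY=2.2
def wp(xt,zt,th,T,b=.019,off=0.,dy=0.):
    """TCP pose: nose top corner at pocket (xt,zt) m, nose-down th deg, pack thickness T, pack bottom b ahead of TCP, pack centre at tool x=off"""
    t=np.radians(th); u=np.array([np.cos(t),0,-np.sin(t)]); n=np.array([np.sin(t),0,np.cos(t)])
    p=np.array([xt,dy,zt])-T*n-(.055-off)*u+b*n   # tool -x = nose; centre at tool +off => TCP nearer nose by off
    Z=R.from_euler('z',PY,degrees=True)
    return PC+Z.apply(p), R.from_rotvec(np.radians(th)*Z.apply([0,1,0]))*down(180+PY)
def plan(wps,frm=None):
    for w in wps: print(w,go(*wp(*w),frm=frm))
E
python3 - <<'E'
from h import *
T=.012
plan([(.049,.095,20,T),(.049,.060,20,T),(.055,.060,20,T),(.055,.040,20,T),(.055,.030,10,T),(.055,.017,3,T),(.055,.0135,0,T)])
E
```

```text
(0.049, 0.095, 20, 0.012) [0.0863, -0.0036, 0.132, 0.0, 19.68, -0.16]
(0.049, 0.06, 20, 0.012) [0.0861, -0.0036, 0.167, 0.0, 19.68, -0.16]
(0.055, 0.06, 20, 0.012) [0.0801, -0.0035, 0.167, 0.0, 19.68, -0.16]
(0.055, 0.04, 20, 0.012) [0.08, -0.0035, 0.187, 0.0, 19.68, -0.16]
(0.055, 0.03, 10, 0.012) [0.0835, -0.0035, 0.2059, -0.01, 9.68, -0.16]
(0.055, 0.017, 3, 0.012) [0.085, -0.0035, 0.2255, -0.02, 2.68, -0.16]
(0.055, 0.0135, 0, 0.012) [0.0854, -0.0035, 0.2319, -0.03, -0.32, -0.16]
```

jog_arm(deltas=[0.04, -0.002, 0.03, 0, 7, 0, -1, 0.07, -0.003, 0.06, 0, 14, -0.1, -1, 0.0863, -0.0036, 0.095, 0, 19.7, -0.16, -1, 0.0863, -0.0036, 0.12, 0, 19.7, -0.16, -1, 0.0863, -0.0036, 0.132, 0, 19.7, -0.16, -1, 0.0863, -0.0036, 0.132, 0, 19.7, -0.16, -1, 0.0863, -0.0036, 0.132, 0, 19.7, -0.16, -1])

```text
time: 5.2
tool_pos: [0.5323, 0.0196, 0.1338]
tcp_rot: [0.053, -2.794, 0.01]
wrist_force: [0.1, 0.4, -0.7]
width: 0.448
grip_force: 60.9
```

Run:
```python
from h import *
T=.012
plan([(.049,.095,20,T),(.049,.060,20,T),(.055,.060,20,T),(.055,.040,20,T),(.055,.030,10,T),(.055,.017,3,T),(.055,.0135,0,T)])
c=read_camera('side');x,y=proj(c,[(.53,.02,.08)])[0].astype(int)
cv2.imwrite('pics/s5.png',cv2.resize(c['color'][y-70:y+50,x-80:x+80],(800,600),interpolation=cv2.INTER_CUBIC))
```

```text
(0.049, 0.095, 20, 0.012) [0.0006, 0.0007, 0.0017, -0.02, 0.12, -0.03]
(0.049, 0.06, 20, 0.012) [-0.0113, 0.0007, 0.0346, -0.02, 0.12, -0.03]
(0.055, 0.06, 20, 0.012) [-0.017, 0.0007, 0.0325, -0.02, 0.12, -0.03]
(0.055, 0.04, 20, 0.012) [-0.0238, 0.0007, 0.0514, -0.02, 0.12, -0.03]
(0.055, 0.03, 10, 0.012) [-0.0268, 0.0007, 0.0704, -0.02, -9.88, -0.03]
(0.055, 0.017, 3, 0.012) [-0.0319, 0.0007, 0.0894, -0.02, -16.88, -0.03]
(0.055, 0.0135, 0, 0.012) [-0.0337, 0.0007, 0.0955, -0.02, -19.88, -0.03]
```

View pics/s5.png

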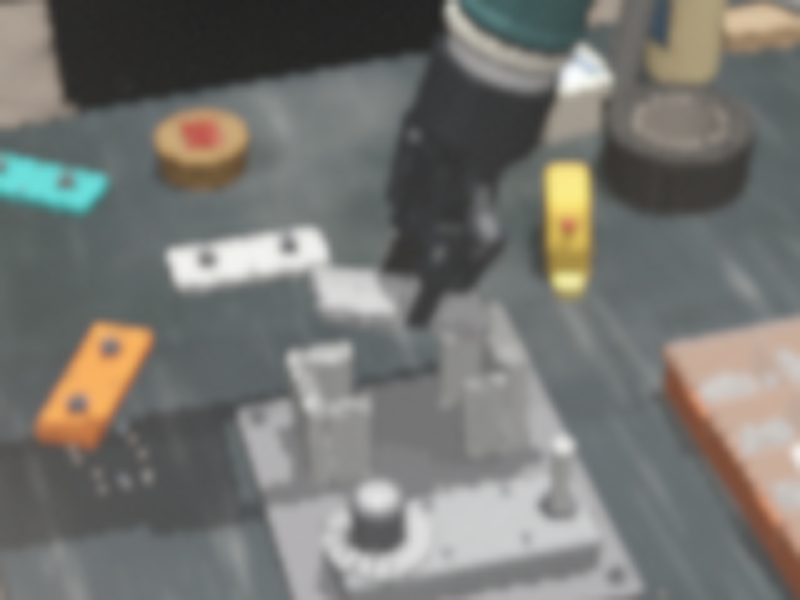

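Side view: the pack at (360,290) is tilted nose-down above the pocket, clear of the walls at (325,350) and (480,320). Going in under the lip.

jog_arm(deltas=[-0.004, 0.0007, 0.012, 0, 0.1, 0, -1, -0.008, 0.0007, 0.024, 0, 0.1, 0, -1, -0.0113, 0.0007, 0.0346, 0, 0.1, 0, -1, -0.0113, 0.0007, 0.0346, 0, 0.1, 0, -1, -0.014, 0.0007, 0.0335, 0, 0.1, 0, -1, -0.017, 0.0007, 0.0325, 0, 0.1, 0, -1, -0.017, 0.0007, 0.0325, 0, 0.1, 0, -1])

```text
time: 5.95
tool_pos: [0.5374, 0.0199, 0.0968]
tcp_rot: [0.051, -2.792, 0.01]
wrist_force: [-0.6, 0.3, -1.5]
width: 0.446
grip_force: 60.9
```

jog_arm(deltas=[-0.003, 0, 0.008, 0, 0, 0, -1, -0.0068, 0, 0.0189, 0, 0, 0, -1, -0.0068, 0, 0.0189, 0, 0, 0, -1, -0.0068, 0, 0.0189, 0, 0, 0, -1])

```text
time: 6.35
tool_pos: [0.5353, 0.0199, 0.0752]
tcp_rot: [0.052, -2.788, 0.01]
wrist_force: [-0.1, 0.3, -1.6]
width: 0.446
grip_force: 60.9
```

Run:
```python
from h import *
T=.012
plan([(.055,.040,20,T),(.055,.035,15,T),(.055,.030,10,T),(.055,.023,6,T),(.055,.017,3,T),(.055,.0135,0,T)])
```

```text
(0.055, 0.04, 20, 0.012) [-0.0011, 0.0005, -0.0027, 0.01, -0.22, -0.08]
(0.055, 0.035, 15, 0.012) [-0.0024, 0.0005, 0.0068, 0.0, -5.22, -0.08]
(0.055, 0.03, 10, 0.012) [-0.0042, 0.0005, 0.0164, 0.0, -10.22, -0.08]
(0.055, 0.023, 6, 0.012) [-0.0069, 0.0005, 0.0268, -0.0, -14.22, -0.08]
(0.055, 0.017, 3, 0.012) [-0.0094, 0.0005, 0.0353, -0.0, -17.22, -0.08]
(0.055, 0.0135, 0, 0.012) [-0.0112, 0.0005, 0.0414, -0.01, -20.22, -0.08]
```

jog_arm(deltas=[-0.0024, 0.0005, 0.0068, 0, -5.2, 0, -1, -0.0042, 0.0005, 0.0164, 0, -10.2, 0, -1, -0.0069, 0.0005, 0.026, 0, -14.2, 0, -1, -0.0069, 0.0005, 0.026, 0, -14.2, 0, -1, -0.0069, 0.0005, 0.026, 0, -14.2, 0, -1])

```text
time: 6.85
tool_pos: [0.5336, 0.0203, 0.0499]
tcp_rot: [0.056, -3.037, 0.004]
wrist_force: [-0.1, 0.3, -1.1]
width: 0.444
grip_force: 60.9
```

Run:
```python
from h import *
T=.012
plan([(.055,.023,6,T),(.055,.017,3,T),(.055,.0135,0,T)])
s=readout.read_state();print(s['wrist_force'],s['torque'])
c=read_camera('wrist');plan([(.055,.023,6,T)])
```

```text
(0.055, 0.023, 6, 0.012) [0.0008, 0.0001, 0.0023, -0.02, 0.04, -0.08]
(0.055, 0.017, 3, 0.012) [0.0005, 0.0001, 0.0112, -0.02, -2.96, -0.08]
(0.055, 0.0135, 0, 0.012) [0.0003, 0.0001, 0.0176, -0.02, -5.96, -0.08]
[-0.07282506  0.2862732  -1.14263826] [-0.05226274 -0.09519978 -0.0012815 ]
(0.055, 0.023, 6, 0.012) [0.0012, 0.0001, 0.0025, -0.02, 0.02, -0.08]
```

jog_arm(deltas=[0.0006, 0, 0.006, 0, -2, 0, -1, 0.0005, 0, 0.0112, 0, -3, 0, -1, 0.0004, 0, 0.014, 0, -4.5, 0, -1, 0.0003, 0, 0.0165, 0, -6, 0, -1, 0.0003, 0, 0.0165, 0, -6, 0, -1, 0.0003, 0, 0.0165, 0, -6, 0, -1])

```text
time: 7.5
tool_pos: [0.5322, 0.0202, 0.0332]
tcp_rot: [-0.058, 3.14, -0.001]
wrist_force: [-1.1, -1.2, -1.7]
width: 0.45
grip_force: 60.9
```

Run:
```python
from h import *
T=.012
c=read_camera('wrist');cv2.imwrite('pics/w6.png',c['color']);plan([(.055,.0125,0,T)])
s=readout.read_state();print(s['tool_pos'],s['wrist_force'],s['torque'],s['width'])
```

```text
(0.055, 0.0125, 0, 0.012) [0.0007, 0.0001, 0.0016, -0.03, 0.06, -0.08]
[0.53216652 0.02022433 0.03314215] [-1.21590546 -0.09790221 -1.51770861] [-0.01181689  0.16385455  0.03851774] 0.44296646894894887
```

View pics/w6.png

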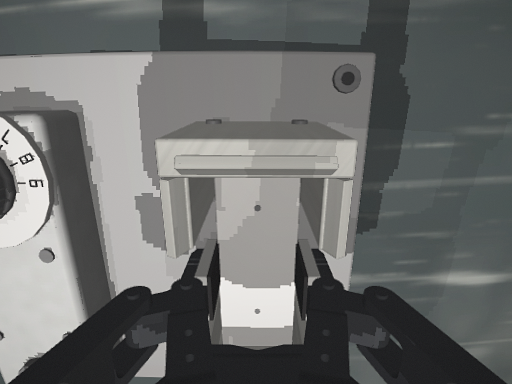

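The pack sits flat between the rails, its near end under the near wall at row 178. Lowering the last 2 mm, releasing and rising.

jog_arm(deltas=[0.0003, 0, 0.0015, 0, 0, 0, -1, 0.0003, 0, 0.0015, 0, 0, 0, 0.2, 0.0003, 0, 0.0015, 0, 0, 0, 0.3, 0.0003, 0, 0.0015, 0, 0, 0, 0.3, 0.0003, 0, -0.01, 0, 0, 0, 0.3, 0.0003, 0, -0.05, 0, 0, 0, 0.3, 0.0003, 0, -0.1, 0, 0, 0, 0.3, 0.0003, 0, -0.15, 0, 0, 0, 0.3])

```text
time: 8.35
tool_pos: [0.5306, 0.0203, 0.185]
tcp_rot: [-0.058, 3.14, -0.001]
wrist_force: [1.2, 1.0, 0.8]
width: 0.657
grip_force: 0.0
```

jog_arm(deltas=[0, 0, -0.05, 0, 0, 0, 0.3, 0, 0, -0.07, 0, 0, 0, 0.3, 0, 0, -0.07, 0, 0, 0, 0.3])

```text
time: 8.65
tool_pos: [0.534, 0.0203, 0.2594]
tcp_rot: [-0.058, 3.128, -0.001]
wrist_force: [0.7, 0.6, 0.7]
width: 0.65
grip_force: 0.0
```

Run:
```python
from h import *
print(go([.45,-.242,.12],down(177.6)))
c,m=packlook((.012,.024,.03)); quad(c,m,PC[:2],(.018,.024,.03))
```

```text
[0.0954, -0.2589, 0.1384, -0.03, 0.73, 4.53]
[0.534  0.0203 0.2594] [0.4515 0.017  0.3841]
0.012 [219. 153.] [ 0.5368 -0.0289] -87.7247 0.2362 0.2086
0.024 [219. 153.] [ 0.5341 -0.0274] -87.7247 0.2286 0.2018
0.03 [219. 153.] [ 0.5327 -0.0267] -87.7247 0.2248 0.1985
0.018 [[118, 75], [303, 74], [296, 228], [142, 234]] ctr [ 0.5349 -0.0333] yaw -86.6 sides [0.2044 0.2141 0.1947 0.211 ]
0.024 [[118, 75], [303, 74], [296, 228], [142, 234]] ctr [ 0.5335 -0.0324] yaw -86.6 sides [0.2011 0.2106 0.1915 0.2075]
0.03 [[118, 75], [303, 74], [296, 228], [142, 234]] ctr [ 0.5322 -0.0316] yaw -86.6 sides [0.1977 0.2071 0.1883 0.2041]
```

jog_arm(deltas=[0.01, -0.05, 0.01, 0, 0.7, 1, 0.3, 0.03, -0.1, 0.02, 0, 0.7, 2, 0.3, 0.05, -0.15, 0.04, 0, 0.7, 3, 0.3, 0.075, -0.2, 0.07, 0, 0.7, 4.5, 0.3, 0.0954, -0.24, 0.1, 0, 0.7, 4.5, 0.3, 0.0954, -0.2589, 0.138, 0, 0.7, 4.5, 0.3, 0.0954, -0.2589, 0.138, 0, 0.7, 4.5, 0.3, 0.0954, -0.2589, 0.138, 0, 0.7, 4.5, 0.3])

```text
time: 9.5
tool_pos: [0.441, -0.2412, 0.1097]
tcp_rot: [-0.07, -3.121, -0.007]
wrist_force: [1.0, 0.6, -0.1]
width: 0.652
grip_force: 0.0
```

jog_arm(deltas=[0, 0, 0, 0, 0, 0, 0.3, 0, 0, 0, 0, 0, 0, 0.3])

```text
time: 9.7
tool_pos: [0.4462, -0.2414, 0.1155]
tcp_rot: [-0.064, -3.131, 0.001]
wrist_force: [1.4, -0.5, 0.2]
width: 0.653
grip_force: 0.0
```

Run:
```python
from h import *
s=readout.read_state(); c,m=packlook(); quad(c,m,s['tool_pos'][:2]); print(np.degrees(R.from_rotvec(s['tcp_rot']).as_euler('ZYX')))
```

```text
[ 0.4462 -0.2414  0.1155] [ 0.3665 -0.2384  0.2421]
[ 177.66755904   -0.54453582 -179.95071963]
```

Run:
```python
from h import *
c=read_camera('wrist'); hsv=cv2.cvtColor(c['color'],cv2.COLOR_BGR2HSV)
print(proj(c,[(.45,-.242,.012)]), hsv[60:240:20,256].tolist())
for v in (110,150,190,215):
    m=((hsv[...,1]<45)&(hsv[...,2]>v)).astype(np.uint8)
    for q in cv2.findContours(m,cv2.RETR_EXTERNAL,cv2.CHAIN_APPROX_NONE)[0]:
        if cv2.contourArea(q)>1000: r=cv2.minAreaRect(q); print(v,r,cv2.contourArea(q))
```

```text
[[256.80012238 203.73282353]] [[90, 17, 76], [95, 20, 78], [84, 16, 79], [95, 20, 77], [12, 6, 221], [15, 7, 218], [20, 7, 215], [23, 4, 241], [30, 1, 246]]
110 ((143.20001220703125, 270.4000244140625), (43.826927185058594, 62.60990524291992), 63.43495178222656) 1213.0
110 ((438.5, 266.5), (183.0, 145.0), 90.0) 16959.0
110 ((59.0, 203.5), (118.0, 65.0), 0.0) 2140.5
110 ((117.40000915527344, 170.70001220703125), (42.69074630737305, 82.53544616699219), 71.56504821777344) 1431.0
110 ((272.4704895019531, 208.56704711914062), (139.8732147216797, 133.07992553710938), 31.879600524902344) 6843.0
110 ((418.2558288574219, 126.32965087890625), (93.72652435302734, 178.0252685546875), 76.32868957519531) 7405.5
150 ((147.1500244140625, 278.5500183105469), (30.35786247253418, 49.64775848388672), 18.434947967529297) 1038.0
150 ((439.0, 267.0), (182.0, 144.0), 90.0) 15830.0
150 ((259.3523864746094, 200.46987915039062), (132.5904541015625, 78.57874298095703), 77.3004150390625) 6055.5
190 ((147.7804718017578, 278.0243835449219), (29.98676109313965, 48.37322998046875), 16.8583984375) 1009.0
190 ((439.5, 267.0), (180.0, 143.0), 90.0) 15247.0
190 ((250.14468383789062, 201.0550994873047), (67.52701568603516, 125.74354553222656), 1.1934894323349) 5937.0
215 ((444.6220397949219, 270.49432373046875), (73.36353302001953, 111.20989227294922), 17.560270309448242) 2979.0
215 ((256.9739990234375, 228.04638671875), (49.3250617980957, 72.0136489868164), 2.726310968399048) 3066.0
215 ((260.5, 164.0), (50.0, 49.0), 90.0) 1666.0
```

```bash
cat >> h.py <<'E'
def pack(v=190,zs=(.006,.012,.018),k=15):
    s=readout.read_state(); c=read_camera('wrist'); hsv=cv2.cvtColor(c['color'],cv2.COLOR_BGR2HSV)
    m=cv2.morphologyEx(((hsv[...,1]<45)&(hsv[...,2]>v)).astype(np.uint8),cv2.MORPH_OPEN,np.ones((k,k)))
    print(np.round(s['tool_pos'],4)); quad(c,m,s['tool_pos'][:2],zs)
E
python3 -c "
from h import *
pack()"
```

```text
[ 0.4467 -0.2415  0.1162]
0.006 [[234, 198], [282, 199], [279, 263], [234, 262]] ctr [ 0.4783 -0.2428] yaw -3.5 sides [0.061  0.0402 0.0611 0.0406]
0.012 [[234, 198], [282, 199], [279, 263], [234, 262]] ctr [ 0.4755 -0.2427] yaw -3.5 sides [0.0595 0.0392 0.0596 0.0396]
0.018 [[234, 198], [282, 199], [279, 263], [234, 262]] ctr [ 0.4726 -0.2426] yaw -3.5 sides [0.0579 0.0382 0.058  0.0386]
0.006 [[284, 139], [283, 168], [235, 190], [235, 139]] ctr [ 0.4147 -0.2388] yaw -78.8 sides [0.0386 0.0234 0.0435 0.0421]
0.012 [[284, 139], [283, 168], [235, 190], [235, 139]] ctr [ 0.4135 -0.2388] yaw -78.8 sides [0.0376 0.0228 0.0424 0.041 ]
0.018 [[284, 139], [283, 168], [235, 190], [235, 139]] ctr [ 0.4123 -0.2388] yaw -78.8 sides [0.0366 0.0222 0.0413 0.0399]
```

Run:
```python
from h import *
c=read_camera('wrist')
for z in (.006,.012,.018):
    b=cast(c,[(235,138.5),(285,138.5),(279.5,263),(234,262.5)],z)[:,:2]; n=(b[0]+b[1])/2; f=(b[2]+b[3])/2; d=f-n
    print(z,np.round(b.mean(0),4),'L',np.round(np.linalg.norm(d),4),'W',np.linalg.norm(b[0]-b[1]).round(4),np.linalg.norm(b[2]-b[3]).round(4),'yaw',np.degrees(np.arctan2(d[1],d[0])).round(2))
pack(140,(.012,.018),21)
```

```text
0.006 [ 0.4535 -0.241 ] L 0.1113 W 0.0394 0.0411 yaw -3.58
0.012 [ 0.4513 -0.241 ] L 0.1084 W 0.0384 0.04 yaw -3.58
0.018 [ 0.4491 -0.2409] L 0.1056 W 0.0374 0.039 yaw -3.58
[ 0.4466 -0.2416  0.1161]
0.012 [[285, 139], [279, 264], [234, 263], [235, 139]] ctr [ 0.4517 -0.2411] yaw -3.7 sides [0.0384 0.1093 0.0396 0.1083]
0.018 [[285, 139], [279, 264], [234, 263], [235, 139]] ctr [ 0.4495 -0.2411] yaw -3.7 sides [0.0374 0.1064 0.0386 0.1055]
```

```bash
python3 -c "
from h import *
print(go([.4515,-.241,.0205],down(176.8)))"
```

```text
[-0.0059, 0.001, 0.0954, -0.1, -0.5, 0.9]
```

jog_arm(deltas=[-0.003, 0.001, 0.04, 0, -0.5, 0.9, 0.3, -0.0059, 0.001, 0.075, 0, -0.5, 0.9, 0.3, -0.0059, 0.001, 0.0954, 0, -0.5, 0.9, 0.3, -0.0059, 0.001, 0.0954, 0, -0.5, 0.9, 0.3, -0.0059, 0.001, 0.0954, 0, -0.5, 0.9, -1, -0.0059, 0.001, 0.0954, 0, -0.5, 0.9, -1, -0.0059, 0.001, 0.0954, 0, -0.5, 0.9, -1, -0.0059, 0.001, 0.0954, 0, -0.5, 0.9, -1])

```text
time: 10.75
tool_pos: [0.4513, -0.2418, 0.0206]
tcp_rot: [0.09, 3.14, -0.003]
wrist_force: [0.1, -0.4, 0.9]
width: 0.446
grip_force: 60.5
```

```bash
cat >> h.py <<'E'
def held(v=130):
    """corners of the held pack's top, in the tool frame, for several heights above TCP-19mm"""
    s=readout.read_state(); c=read_camera('wrist'); Q=R.from_rotvec(s['tcp_rot']); g=cv2.cvtColor(c['color'],cv2.COLOR_BGR2GRAY).astype(int)
    col=g[100:380,257]; print('col257 edges',[(100+i,int(col[i-2]),int(col[i+2])) for i in range(3,277) if abs(col[i+2]-col[i-2])>40])
    for r in (165,180,200): row=g[r,170:350]; print('row',r,[(170+i,int(row[i-1]),int(row[i+1])) for i in range(2,178) if abs(row[i+1]-row[i-1])>40])
    k,d=K(c); o=Q.inv().apply(np.array(c['origin'])-s['tool_pos']); A=Q.inv()*att(c)
    def f(px,zt):
        p=cv2.undistortPoints(np.array(px,float).reshape(-1,1,2),k,d).reshape(-1,2); w=A.apply(np.c_[p,np.ones(len(p))]); return o+w*((zt-o[2])/w[:,2])[:,None]
    return s,c,f
E
python3 -c "
from h import *
s,c,f=held(); print(s['tool_pos'],s['width'],s['wrist_force'],s['grip_force'])
for T in (.006,.012,.018): print(T,f([(257,155),(257,345)],.019-T).round(4).tolist())"
```

```text
col257 edges [(150, 88, 130), (151, 88, 176), (152, 87, 182), (155, 176, 227), (156, 182, 237), (157, 121, 234), (158, 152, 233), (203, 232, 131), (204, 233, 122), (205, 233, 123), (206, 223, 123), (209, 123, 211), (210, 123, 217), (211, 121, 216), (212, 124, 216), (287, 206, 247), (306, 247, 190), (307, 247, 182), (308, 248, 183), (309, 246, 179), (310, 190, 240), (311, 182, 248), (312, 183, 247), (313, 179, 247), (343, 247, 129), (344, 248, 118), (345, 252, 115), (346, 211, 118), (348, 118, 41), (349, 115, 46), (350, 118, 47), (351, 109, 44)]
row 165 [(214, 82, 177), (215, 92, 232), (216, 177, 236), (300, 237, 150), (301, 230, 72), (302, 150, 85)]
row 180 [(182, 124, 82), (214, 82, 156), (215, 77, 227), (216, 156, 236), (299, 219, 148), (300, 216, 69), (301, 148, 76)]
row 200 [(215, 86, 161), (216, 69, 230), (217, 161, 235), (298, 219, 142), (299, 214, 63), (300, 142, 66), (301, 63, 179), (302, 66, 226), (304, 226, 65), (305, 156, 70)]
[ 0.4513069  -0.24175704  0.02060972] 0.4458939534567304 [ 0.0689812  -0.35889772  0.8678124 ] 60.51106412763272
0.006 [[0.0538, -0.0002, 0.013], [-0.0608, -0.0001, 0.013]]
0.012 [[0.055, -0.0002, 0.007], [-0.0547, -0.0001, 0.007]]
0.018 [[0.0562, -0.0002, 0.001], [-0.0485, -0.0001, 0.001]]
```

```bash
python3 -c "
from h import *
s,c,f=held(); b=s['tool_pos'][2]
for T in (.006,.012,.018):
  w=f([(214.7,165),(301,165),(214.9,180),(300.2,180)],b-T); h=f([(257,207.5),(257,310)],b-T); e=f([(257,156.8)],b-T)
  print(T,'W',(w[1]-w[0])[1].round(4),(w[3]-w[2])[1].round(4),'holes',h[:,0].round(4),(h[0]-h[1])[0].round(4),'end',e[0,0].round(4))
print('bottom end',f([(257,151)],b)[0,0])
im=cv2.imread('pics/w3.png',0).astype(int)
for r in (165,180): row=im[r,170:350]; print('w3 row',r,[(170+i,int(row[i-1]),int(row[i+1])) for i in range(2,178) if abs(row[i+1]-row[i-1])>25])
col=im[140:330,257]; print([(140+i,int(col[i-2]),int(col[i+2])) for i in range(3,187) if abs(col[i+2]-col[i-2])>25])
" | grep -v '^col\|^row'
```

```text
0.006 W 0.0415 0.0417 holes [ 0.0268 -0.0362] 0.0631 end 0.0527
0.012 W 0.0397 0.0399 holes [ 0.0291 -0.0312] 0.0604 end 0.0539
0.018 W 0.0379 0.0381 holes [ 0.0314 -0.0262] 0.0577 end 0.0551
bottom end 0.05435079757706478
w3 row 165 [(213, 62, 134), (214, 84, 160), (215, 134, 161), (300, 186, 118), (301, 173, 72), (302, 118, 75)]
w3 row 180 [(213, 62, 111), (214, 56, 155), (215, 111, 163), (299, 187, 115), (300, 175, 69), (301, 115, 79)]
[(154, 67, 146), (155, 87, 161), (156, 92, 163), (157, 88, 163), (203, 182, 81), (204, 182, 102), (205, 183, 103), (206, 184, 102), (209, 103, 154), (210, 102, 183), (211, 101, 180), (212, 101, 180), (213, 154, 180), (287, 155, 218), (288, 156, 236), (289, 154, 234), (290, 149, 233), (306, 232, 202), (307, 232, 133), (308, 232, 134), (309, 234, 135), (310, 202, 133), (312, 134, 237), (313, 135, 231), (314, 133, 229), (315, 132, 230)]
```

Run:
```python
from h import *
T=.012; k=(.0206,-.001)
print(go([.4513,-.2418,.25],down(177)))
plan([(.049,.14,0,T)+k,(.049,.10,20,T)+k])
```

```text
[-0.0, -0.0004, -0.2294, -0.11, 0.02, -0.28]
(0.049, 0.14, 0, 0.012, 0.0206, -0.001) [-0.0581, 0.2653, -0.1404, -0.11, 0.02, -5.48]
(0.049, 0.1, 20, 0.012, 0.0206, -0.001) [-0.0644, 0.266, -0.1191, 0.85, 20.0, -5.44]
```

jog_arm(deltas=[0, 0, -0.04, 0, 0, 0, -1, 0, 0, -0.09, 0, 0, 0, -1, 0, 0, -0.14, 0, 0, 0, -1, -0.005, 0.03, -0.18, 0, 0, 0, -1, -0.01, 0.08, -0.21, 0, 0, -1.5, -1, -0.02, 0.12, -0.22, 0, 0, -2.5, -1, -0.04, 0.17, -0.22, 0, 0, -3.5, -1, -0.05, 0.21, -0.21, 0, 0, -5.4, -1])

```text
time: 11.65
tool_pos: [0.5151, -0.0327, 0.2323]
tcp_rot: [-0.059, 3.136, -0.002]
wrist_force: [1.9, -1.0, -1.5]
width: 0.443
grip_force: 64.5
```

jog_arm(deltas=[-0.005, 0.025, 0, 0, 0, 0, -1, -0.01, 0.055, 0.02, 0, 0, 0, -1, -0.01, 0.055, 0.04, 0, 8, 0, -1, -0.014, 0.055, 0.06, 0, 16, 0, -1, -0.014, 0.055, 0.07, 0, 20, 0, -1, -0.014, 0.055, 0.07, 0, 20, 0, -1, -0.014, 0.055, 0.07, 0, 20, 0, -1, -0.014, 0.055, 0.07, 0, 20, 0, -1])

```text
time: 12.45
tool_pos: [0.5246, 0.021, 0.1602]
tcp_rot: [0.051, -2.793, 0.01]
wrist_force: [0.1, -0.2, -1.3]
width: 0.445
grip_force: 64.5
```

Run:
```python
from h import *
c=read_camera('wrist'); c=read_camera('wrist')
T=.012; k=(.0206,-.001); s=readout.read_state(); print(s['tool_pos'],s['width'],s['joint_vel'].round(3) if hasattr(s['joint_vel'],'round') else s['joint_vel'])
plan([(.049,.095,20,T)+k,(.049,.060,20,T)+k,(.055,.060,20,T)+k,(.055,.045,20,T)+k,(.055,.041,15,T)+k,(.055,.036,10,T)+k,(.055,.033,6,T)+k])
```

```text
[0.52469244 0.02098887 0.16070437] 0.44418011418332626 [-0.002 -0.001 -0.001  0.     0.002  0.   ]
(0.049, 0.095, 20, 0.012, 0.0206, -0.001) [-0.0147, -0.0009, 0.0228, -0.01, 0.09, -0.1]
(0.049, 0.06, 20, 0.012, 0.0206, -0.001) [-0.0267, -0.0009, 0.0557, -0.01, 0.09, -0.1]
(0.055, 0.06, 20, 0.012, 0.0206, -0.001) [-0.0323, -0.0009, 0.0537, -0.01, 0.09, -0.1]
(0.055, 0.045, 20, 0.012, 0.0206, -0.001) [-0.0374, -0.0009, 0.0678, -0.01, 0.09, -0.1]
(0.055, 0.041, 15, 0.012, 0.0206, -0.001) [-0.0382, -0.0009, 0.0765, -0.02, -4.91, -0.1]
(0.055, 0.036, 10, 0.012, 0.0206, -0.001) [-0.0398, -0.0009, 0.0861, -0.02, -9.91, -0.1]
(0.055, 0.033, 6, 0.012, 0.0206, -0.001) [-0.0411, -0.0009, 0.0929, -0.03, -13.91, -0.1]
```

jog_arm(deltas=[-0.008, -0.0009, 0.012, 0, 0, 0, -1, -0.0147, -0.0009, 0.0228, 0, 0, 0, -1, -0.0147, -0.0009, 0.0228, 0, 0, 0, -1, -0.02, -0.0009, 0.038, 0, 0, 0, -1, -0.0267, -0.0009, 0.0557, 0, 0, 0, -1, -0.0267, -0.0009, 0.0557, 0, 0, 0, -1, -0.0323, -0.0009, 0.0537, 0, 0, 0, -1, -0.0323, -0.0009, 0.0537, 0, 0, 0, -1])

```text
time: 13.35
tool_pos: [0.5379, 0.0206, 0.0982]
tcp_rot: [0.052, -2.792, 0.01]
wrist_force: [-0.2, 0.3, -1.3]
width: 0.441
grip_force: 64.5
```

jog_arm(deltas=[-0.0025, 0, 0.007, 0, 0, 0, -1, -0.0051, 0, 0.0141, 0, 0, 0, -1, -0.0059, 0, 0.0228, 0, -5, 0, -1, -0.0075, 0, 0.0324, 0, -10, 0, -1, -0.0075, 0, 0.0324, 0, -10, 0, -1, -0.0075, 0, 0.0324, 0, -10, 0, -1])

```text
time: 13.95
tool_pos: [0.5318, 0.0204, 0.0649]
tcp_rot: [0.055, -2.963, 0.006]
wrist_force: [0.2, -0.1, -0.6]
width: 0.44
grip_force: 64.4
```

Run:
```python
from h import *
c=read_camera('wrist'); s=readout.read_state(); print(s['tool_pos'],s['width'],s['wrist_force'],s['torque'])
T=.012; k=(.0206,-.001)
plan([(.055,.036,10,T)+k,(.055,.033,6,T)+k,(.055,.0285,3,T)+k,(.055,.026,0,T)+k])
```

```text
[0.53218181 0.02046015 0.0648879 ] 0.4453804965630238 [-0.35749066 -0.15837877 -1.1612732 ] [ 0.01534965 -0.1342207  -0.02256176]
(0.055, 0.036, 10, 0.012, 0.0206, -0.001) [-0.0004, -0.0001, -0.0014, -0.02, -0.19, -0.09]
(0.055, 0.033, 6, 0.012, 0.0206, -0.001) [-0.0005, -0.0001, 0.0055, -0.03, -4.19, -0.08]
(0.055, 0.0285, 3, 0.012, 0.0206, -0.001) [-0.0011, -0.0001, 0.0129, -0.03, -7.19, -0.08]
(0.055, 0.026, 0, 0.012, 0.0206, -0.001) [-0.0016, -0.0001, 0.0183, -0.03, -10.19, -0.08]
```

jog_arm(deltas=[-0.0005, 0, 0.0055, 0, -4.2, 0, -1, -0.0011, 0, 0.0125, 0, -7.2, 0, -1, -0.0014, 0, 0.0165, 0, -9, 0, -1, -0.0016, 0, 0.0183, 0, -10.2, 0, -1, -0.0016, 0, 0.019, 0, -10.2, 0, -1, -0.0016, 0, 0.019, 0, -10.2, 0, -1, -0.0016, 0, 0.019, 0, -10.2, 0, -1])

```text
time: 14.7
tool_pos: [0.5315, 0.0204, 0.046]
tcp_rot: [-0.058, 3.139, -0.001]
wrist_force: [0.8, -0.4, -0.7]
width: 0.443
grip_force: 64.4
```

Run:
```python
from h import *
s=readout.read_state(); print(s['tool_pos'],s['width'],s['wrist_force'],s['torque'])
T=.012; k=(.0206,-.001)
plan([(.055,.0245,0,T)+k])
```

```text
[0.53145643 0.02035549 0.04595366] 0.4426942098678047 [ 0.78948869 -0.43820276 -0.66535128] [0.03540133 0.01401585 0.03728213]
(0.055, 0.0245, 0, 0.012, 0.0206, -0.001) [0.001, -0.0001, 0.0009, -0.04, 0.11, -0.08]
```

jog_arm(deltas=[0, 0, 0.001, 0, 0, 0, -1, 0, 0, 0.001, 0, 0, 0, 0.2, 0, 0, 0.001, 0, 0, 0, 0.3, 0, 0, 0.001, 0, 0, 0, 0.3, 0, 0, -0.01, 0, 0, 0, 0.3, 0, 0, -0.05, 0, 0, 0, 0.3, 0, 0, -0.1, 0, 0, 0, 0.3, 0, 0, -0.15, 0, 0, 0, 0.3])

```text
time: 15.5
tool_pos: [0.5297, 0.0205, 0.1976]
tcp_rot: [-0.058, 3.14, -0.001]
wrist_force: [1.0, 0.6, -1.1]
width: 0.651
grip_force: 0.0
```

jog_arm(deltas=[0, 0, -0.05, 0, 0, 0, 0.3, 0, 0, -0.06, 0, 0, 0, 0.3, 0, 0, -0.06, 0, 0, 0, 0.3])

```text
time: 15.8
tool_pos: [0.5322, 0.0205, 0.26]
tcp_rot: [-0.058, 3.131, -0.001]
wrist_force: [-0.0, -0.0, 0.2]
width: 0.65
grip_force: 0.0
```

Run:
```python
from h import *
c=read_camera('wrist'); cv2.imwrite('pics/w7.png',c['color'])
print(readout.read_state()['tool_pos'],go([.542,-.347,.115],down(155.8)))
```

```text
[0.53063975 0.02049703 0.25695337] [0.0029, -0.3676, 0.1422, 0.01, 0.26, 26.32]
```

jog_arm(deltas=[0, -0.05, 0, 0, 0, 5, 0.3, 0, -0.1, 0, 0, 0, 10, 0.3, 0, -0.15, 0.01, 0, 0, 15, 0.3, 0, -0.2, 0.03, 0, 0, 20, 0.3, 0.001, -0.25, 0.06, 0, 0.2, 26.3, 0.3, 0.002, -0.3, 0.09, 0, 0.2, 26.3, 0.3, 0.003, -0.35, 0.12, 0, 0.2, 26.3, 0.3, 0.003, -0.3676, 0.142, 0, 0.2, 26.3, 0.3])

```text
time: 16.65
tool_pos: [0.5394, -0.3431, 0.1151]
tcp_rot: [-0.658, -3.068, -0.001]
wrist_force: [1.6, 0.4, 0.1]
width: 0.649
grip_force: 0.0
```

```bash
python3 -c "
from h import *
print(readout.read_state()['tool_pos'],go([.542,-.347,.115],down(155.8)))"
```

```text
[ 0.53942888 -0.34310369  0.11512792] [-0.0039, -0.0025, 0.0001, -0.01, -0.25, -0.02]
```

```bash
python3 -c "
from h import *
pack(140,(.006,.012,.018),21);pack(170,(.012,),21);pack(110,(.012,),21)"
```

```text
[ 0.5394 -0.3431  0.1151]
0.006 [[278, 145], [276, 269], [232, 269], [229, 145]] ctr [ 0.5499 -0.3508] yaw -24.2 sides [0.0386 0.1123 0.0399 0.1123]
0.012 [[278, 145], [276, 269], [232, 269], [229, 145]] ctr [ 0.5477 -0.3498] yaw -24.2 sides [0.0376 0.1094 0.0389 0.1094]
0.018 [[278, 145], [276, 269], [232, 269], [229, 145]] ctr [ 0.5456 -0.3488] yaw -24.2 sides [0.0366 0.1065 0.0379 0.1066]
[ 0.536  -0.3462  0.1077]
0.012 [[284, 201], [282, 276], [236, 276], [235, 207]] ctr [ 0.5671 -0.3585] yaw -24.4 sides [0.0391 0.0684 0.0396 0.0633]
0.012 [[284, 151], [284, 185], [235, 181], [234, 150]] ctr [ 0.5098 -0.3327] yaw 62.7 sides [0.0374 0.0265 0.038  0.024 ]
[ 0.5353 -0.3428  0.1089]
0.012 [[281, 153], [279, 278], [233, 278], [230, 153]] ctr [ 0.5478 -0.3495] yaw -24.2 sides [0.0385 0.1089 0.0399 0.1089]
```

```bash
python3 -c "
from h import *
read_camera('wrist');read_camera('wrist')
print(readout.read_state()['tool_pos'],go([.5477,-.3496,.0205],down(155.8)))"
```

```text
[ 0.53948899 -0.34055895  0.11600879] [-0.0118, -0.0049, 0.0954, 0.04, -0.35, -0.02]
```

jog_arm(deltas=[-0.006, -0.003, 0.03, 0, 0, 0, 0.3, -0.0118, -0.0049, 0.06, 0, 0, 0, 0.3, -0.0118, -0.0049, 0.06, 0, 0, 0, 0.3, -0.0118, -0.0049, 0.06, 0, 0, 0, 0.3, -0.0118, -0.0049, 0.06, 0, 0, 0, 0.3])

```text
time: 17.4
tool_pos: [0.551, -0.3509, 0.0608]
tcp_rot: [0.656, 3.071, -0.002]
wrist_force: [0.5, -0.8, 0.2]
width: 0.648
grip_force: 0.0
```

```bash
python3 -c "
from h import *
pack(140,(.006,.012,.018),21)
print(readout.read_state()['tool_pos'],go([.5477,-.3496,.0205],down(155.8)))"
```

```text
[ 0.551  -0.3509  0.0608]
0.006 [[288, 133], [285, 294], [228, 294], [223, 135]] ctr [ 0.5496 -0.3511] yaw -23.8 sides [0.0389 0.1147 0.0412 0.1135]
0.012 [[288, 133], [285, 294], [228, 294], [223, 135]] ctr [ 0.5471 -0.35  ] yaw -23.8 sides [0.0376 0.1109 0.0398 0.1098]
0.018 [[288, 133], [285, 294], [228, 294], [223, 135]] ctr [ 0.5447 -0.3489] yaw -23.8 sides [0.0363 0.1071 0.0384 0.106 ]
[ 0.55108037 -0.3512413   0.06101033] [0.0038, 0.0002, 0.0405, -0.07, 0.13, 0.07]
```

jog_arm(deltas=[0.0038, 0.0002, 0.02, 0, 0, 0, 0.3, 0.0038, 0.0002, 0.04, 0, 0, 0, 0.3, 0.0038, 0.0002, 0.04, 0, 0, 0, 0.3, 0.0038, 0.0002, 0.04, 0, 0, 0, -1, 0.0038, 0.0002, 0.04, 0, 0, 0, -1, 0.0038, 0.0002, 0.04, 0, 0, 0, -1, 0.0038, 0.0002, 0.04, 0, 0, 0, -1])

```text
time: 18.15
tool_pos: [0.5474, -0.3501, 0.0202]
tcp_rot: [0.658, 3.071, -0.002]
wrist_force: [-0.1, 0.4, 5.1]
width: 0.445
grip_force: 61.1
```

```bash
python3 -c "
from h import *
s,c,f=held(); cv2.imwrite('pics/w8.png',c['color']); print(s['tool_pos'],s['width'],s['wrist_force'],s['grip_force'])"
```

```text
col257 edges [(149, 89, 140), (150, 89, 181), (151, 88, 243), (152, 109, 209), (157, 132, 242), (158, 144, 242), (203, 227, 148), (204, 227, 132), (205, 228, 135), (206, 230, 136), (209, 135, 191), (210, 136, 231), (211, 134, 227), (212, 133, 227), (306, 247, 193), (307, 247, 199), (308, 248, 201), (309, 250, 198), (311, 199, 250), (312, 201, 248), (313, 198, 247), (343, 247, 125), (344, 247, 133), (345, 249, 135), (346, 255, 138), (348, 133, 44), (349, 135, 50), (350, 138, 51), (351, 128, 50)]
row 165 [(213, 88, 172), (214, 76, 242), (215, 172, 244), (300, 231, 121), (301, 199, 79)]
row 180 [(214, 86, 210), (215, 103, 244), (299, 231, 162), (300, 228, 76), (301, 162, 83)]
row 200 [(215, 87, 226), (216, 130, 244), (298, 229, 165), (299, 229, 76), (300, 165, 83), (344, 79, 121), (346, 121, 80)]
[ 0.54736679 -0.35009214  0.02022146] 0.4449564358070548 [-0.05391409  0.36659905  5.12515145] 61.08999565243721
```

Run:
```python
from h import *
T=.012; k=(.0202,-.001)
plan([(.049,.16,0,T)+k,(.049,.10,20,T)+k])
```

```text
(0.049, 0.16, 0, 0.012, 0.0202, -0.001) [0.1723, 0.3281, -0.1605, -0.08, 0.06, -26.38]
(0.049, 0.1, 20, 0.012, 0.0202, -0.001) [0.1668, 0.3309, -0.1192, 4.53, 19.71, -26.12]
```

jog_arm(deltas=[0, 0, -0.04, 0, 0, 0, -1, 0, 0, -0.09, 0, 0, 0, -1, 0, 0, -0.14, 0, 0, 0, -1, 0.015, 0.03, -0.18, 0, 0, -4, -1, 0.04, 0.075, -0.21, 0, 0, -8, -1, 0.065, 0.12, -0.22, 0, 0, -13, -1, 0.09, 0.17, -0.22, 0, 0, -18, -1, 0.11, 0.21, -0.22, 0, 0, -23, -1])

```text
time: 19.0
tool_pos: [0.5327, -0.125, 0.2393]
tcp_rot: [0.028, 3.141, -0.001]
wrist_force: [1.0, 0.9, -2.3]
width: 0.443
grip_force: 61.0
```

Run:
```python
from h import *
T=.012; k=(.0202,-.001); print(readout.read_state()['tool_pos'])
plan([(.049,.16,0,T)+k,(.049,.10,20,T)+k])
```

```text
[ 0.53269027 -0.12498106  0.23934799]
(0.049, 0.16, 0, 0.012, 0.0202, -0.001) [0.0108, 0.1449, 0.0591, -0.02, 0.03, -3.23]
(0.049, 0.1, 20, 0.012, 0.0202, -0.001) [0.0047, 0.1452, 0.1004, 0.54, 20.03, -3.2]
```

jog_arm(deltas=[0, 0.05, 0, 0, 0, -3, -1, 0.005, 0.1, 0, 0, 0, -3.2, -1, 0.01, 0.14, 0.02, 0.1, 4, -3.2, -1, 0.009, 0.1452, 0.05, 0.3, 12, -3.2, -1, 0.0047, 0.1452, 0.08, 0.54, 20, -3.2, -1, 0.0047, 0.1452, 0.08, 0.54, 20, -3.2, -1, 0.0047, 0.1452, 0.08, 0.54, 20, -3.2, -1])

```text
time: 19.7
tool_pos: [0.5299, 0.019, 0.1547]
tcp_rot: [0.05, -2.784, 0.008]
wrist_force: [-0.3, -0.7, -0.5]
width: 0.447
grip_force: 61.0
```

Run:
```python
from h import *
read_camera('wrist');read_camera('wrist')
T=.012; k=(.0202,-.001); print(readout.read_state()['tool_pos'])
plan([(.049,.095,20,T)+k,(.049,.062,20,T)+k,(.055,.062,20,T)+k,(.055,.050,20,T)+k,(.055,.048,15,T)+k,(.055,.046,10,T)+k])
```

```text
[0.53160383 0.01858789 0.16023065]
(0.049, 0.095, 20, 0.012, 0.0202, -0.001) [-0.0081, 0.0017, 0.0251, 0.07, 0.14, -0.15]
(0.049, 0.062, 20, 0.012, 0.0202, -0.001) [-0.0194, 0.0017, 0.0561, 0.07, 0.14, -0.15]
(0.055, 0.062, 20, 0.012, 0.0202, -0.001) [-0.025, 0.0017, 0.0541, 0.07, 0.14, -0.15]
(0.055, 0.05, 20, 0.012, 0.0202, -0.001) [-0.0291, 0.0017, 0.0654, 0.07, 0.14, -0.15]
(0.055, 0.048, 15, 0.012, 0.0202, -0.001) [-0.0292, 0.0017, 0.0722, 0.07, -4.86, -0.16]
(0.055, 0.046, 10, 0.012, 0.0202, -0.001) [-0.0298, 0.0017, 0.079, 0.06, -9.86, -0.16]
```

jog_arm(deltas=[-0.004, 0.0015, 0.012, 0, 0, 0, -1, -0.0081, 0.0017, 0.0251, 0, 0.1, -0.1, -1, -0.0081, 0.0017, 0.0251, 0, 0.1, -0.1, -1, -0.0081, 0.0017, 0.0251, 0, 0.1, -0.1, -1])

```text
time: 20.2
tool_pos: [0.5292, 0.0203, 0.1324]
tcp_rot: [0.052, -2.789, 0.008]
wrist_force: [-0.0, 0.7, -1.5]
width: 0.446
grip_force: 61.0
```

Run:
```python
from h import *
T=.012; k=(.0202,-.001); print(readout.read_state()['tool_pos'])
plan([(.049,.095,20,T)+k,(.049,.062,20,T)+k,(.055,.062,20,T)+k,(.055,.050,20,T)+k,(.055,.048,15,T)+k,(.055,.046,10,T)+k])
```

```text
[0.52923799 0.02034598 0.13241801]
(0.049, 0.095, 20, 0.012, 0.0202, -0.001) [-0.0009, -0.0001, -0.0018, 0.08, -0.16, -0.04]
(0.049, 0.062, 20, 0.012, 0.0202, -0.001) [-0.0122, -0.0002, 0.0291, 0.08, -0.16, -0.04]
(0.055, 0.062, 20, 0.012, 0.0202, -0.001) [-0.0179, -0.0002, 0.0271, 0.08, -0.16, -0.04]
(0.055, 0.05, 20, 0.012, 0.0202, -0.001) [-0.022, -0.0002, 0.0383, 0.08, -0.16, -0.04]
(0.055, 0.048, 15, 0.012, 0.0202, -0.001) [-0.0222, -0.0002, 0.0451, 0.08, -5.16, -0.05]
(0.055, 0.046, 10, 0.012, 0.0202, -0.001) [-0.0228, -0.0002, 0.0519, 0.08, -10.16, -0.05]
```

jog_arm(deltas=[-0.004, 0, 0.01, 0, 0, 0, -1, -0.008, 0, 0.02, 0, 0, 0, -1, -0.0122, 0, 0.0291, 0, -0.1, 0, -1, -0.0122, 0, 0.0291, 0, -0.1, 0, -1, -0.015, 0, 0.028, 0, -0.1, 0, -1, -0.0179, 0, 0.0271, 0, -0.1, 0, -1, -0.0179, 0, 0.0271, 0, -0.1, 0, -1])

```text
time: 20.9
tool_pos: [0.5384, 0.0208, 0.1007]
tcp_rot: [0.053, -2.792, 0.008]
wrist_force: [0.3, -0.5, -1.3]
width: 0.446
grip_force: 61.0
```

jog_arm(deltas=[-0.0041, 0, 0.0112, 0, 0, 0, -1, -0.0043, 0, 0.018, 0, -5, 0, -1, -0.0049, 0, 0.0248, 0, -10, 0, -1, -0.0049, 0, 0.0248, 0, -10, 0, -1, -0.0049, 0, 0.0248, 0, -10, 0, -1])

```text
time: 21.4
tool_pos: [0.533, 0.0207, 0.0755]
tcp_rot: [0.056, -2.963, 0.003]
wrist_force: [0.0, -0.1, -1.4]
width: 0.448
grip_force: 61.0
```

Run:
```python
from h import *
T=.012; k=(.0202,-.001); read_camera('wrist');s=readout.read_state();print(s['tool_pos'],s['wrist_force'],s['torque'])
plan([(.055,.046,10,T)+k,(.055,.043,6,T)+k,(.055,.040,3,T)+k,(.055,.038,0,T)+k])
```

```text
[0.53351423 0.02066942 0.075608  ] [-0.62179622 -0.62743225 -1.06419274] [-0.00125355 -0.14062019  0.03801003]
(0.055, 0.046, 10, 0.012, 0.0202, -0.001) [0.0008, -0.0003, -0.0001, 0.07, -0.18, -0.05]
(0.055, 0.043, 6, 0.012, 0.0202, -0.001) [0.0007, -0.0003, 0.0068, 0.07, -4.18, -0.05]
(0.055, 0.04, 3, 0.012, 0.0202, -0.001) [0.0003, -0.0003, 0.0127, 0.07, -7.18, -0.05]
(0.055, 0.038, 0, 0.012, 0.0202, -0.001) [-0.0001, -0.0003, 0.0177, 0.07, -10.18, -0.05]
```

Smooth so far. Flattening it onto the stack.

jog_arm(deltas=[0.0007, -0.0003, 0.0068, 0, -4.2, 0, -1, 0.0003, -0.0003, 0.0127, 0, -7.2, 0, -1, 0.0001, -0.0003, 0.0155, 0, -9, 0, -1, 0, -0.0003, 0.0177, 0, -10.2, 0, -1, 0, -0.0003, 0.0177, 0, -10.2, 0, -1, 0, -0.0003, 0.0177, 0, -10.2, 0, -1])

```text
time: 22.05
tool_pos: [0.5309, 0.0203, 0.0581]
tcp_rot: [-0.059, 3.14, 0.002]
wrist_force: [0.1, -0.7, -2.1]
width: 0.446
grip_force: 61.0
```

Run:
```python
from h import *
T=.012; k=(.0202,-.001); read_camera('wrist');s=readout.read_state();print(s['tool_pos'],s['wrist_force'],s['torque'])
plan([(.055,.036,0,T)+k])
```

```text
[0.53116155 0.02027879 0.05820585] [-0.04439912 -0.77134889 -0.6365127 ] [-0.03773589  0.03388897 -0.01829735]
(0.055, 0.036, 0, 0.012, 0.0202, -0.001) [0.0007, 0.0, 0.002, 0.06, 0.11, -0.05]
```

jog_arm(deltas=[0, 0, 0.001, 0, 0, 0, -1, 0, 0, 0.002, 0, 0, 0, -1, 0, 0, 0.003, 0, 0, 0, -1, 0, 0, 0.003, 0, 0, 0, -1])

```text
time: 22.5
tool_pos: [0.531, 0.0203, 0.0562]
tcp_rot: [-0.059, 3.139, 0.002]
wrist_force: [-3.3, -0.2, 6.5]
width: 0.444
grip_force: 62.0
```

Contact at TCP z 0.0562 puts the pack's bottom at 0.036, so there are 4 blanks below it. Releasing, then probing the stack top with closed fingertips to confirm the count.

jog_arm(deltas=[0, 0, 0.001, 0, 0, 0, 0.2, 0, 0, 0.001, 0, 0, 0, 0.3, 0, 0, 0.001, 0, 0, 0, 0.3, 0, 0, -0.03, 0, 0, 0, 0.3, 0, 0, -0.05, 0, 0, 0, 0.3, 0, 0, -0.05, 0, 0, 0, -1, 0, 0, -0.05, 0, 0, 0, -1, 0, 0, -0.05, 0, 0, 0, -1])

```text
time: 23.3
tool_pos: [0.5292, 0.0202, 0.1036]
tcp_rot: [0.059, -3.141, -0.002]
wrist_force: [0.7, 0.3, -0.4]
width: 0.141
grip_force: 0.0
```

jog_arm(deltas=[0, 0, 0, 0, 0, 0, -1, 0, 0, 0.015, 0, 0, 0, -1, 0, 0, 0.03, 0, 0, 0, -1, 0, 0, 0.036, 0, 0, 0, -1, 0, 0, 0.038, 0, 0, 0, -1, 0, 0, 0.038, 0, 0, 0, -1], squeeze=30)

```text
time: 23.9
tool_pos: [0.5297, 0.0203, 0.0659]
tcp_rot: [-0.059, 3.141, 0.002]
wrist_force: [-0.4, 0.3, -0.6]
width: 0.001
grip_force: 0.0
```

jog_arm(deltas=[0, 0, 0.001, 0, 0, 0, -1, 0, 0, 0.002, 0, 0, 0, -1, 0, 0, 0.003, 0, 0, 0, -1, 0, 0, 0.003, 0, 0, 0, -1])

```text
time: 24.3
tool_pos: [0.5308, 0.0203, 0.065]
tcp_rot: [-0.059, 3.138, 0.002]
wrist_force: [-2.4, -0.5, 6.1]
width: 0.004
grip_force: 3.2
```

The tips touch at 0.065, so the stack top is 36 mm above the floor: 6 blanks. Now the drill plate.

```bash
python3 -c "
from h import *
print(go([.465,.236,.15],down(182)))"
```

```text
[0.0574, 0.2181, -0.0849, 0.06, 0.15, 0.15]
```

jog_arm(deltas=[0, 0, -0.05, 0, 0, 0, 0.3, 0, 0, -0.1, 0, 0, 0, 0.3, 0.01, 0.05, -0.12, 0, 0, 0, 0.3, 0.03, 0.1, -0.11, 0, 0, 0, 0.3, 0.045, 0.15, -0.1, 0, 0, 0, 0.3, 0.0574, 0.2, -0.09, 0, 0, 0, 0.3, 0.0574, 0.2181, -0.085, 0, 0, 0, 0.3, 0.0574, 0.2181, -0.085, 0, 0, 0, 0.3])

```text
time: 25.1
tool_pos: [0.4631, 0.2391, 0.1482]
tcp_rot: [-0.066, 3.14, 0.003]
wrist_force: [-0.3, -1.6, -0.8]
width: 0.651
grip_force: 0.0
```

jog_arm(deltas=[0, 0, 0, 0, 0, 0, 0.3, 0, 0, 0, 0, 0, 0, 0.3, 0, 0, 0, 0, 0, 0, 0.3])

```text
time: 25.4
tool_pos: [0.4653, 0.2349, 0.1494]
tcp_rot: [-0.056, 3.139, 0.002]
wrist_force: [-0.4, 0.4, 0.5]
width: 0.646
grip_force: 0.0
```

```bash
python3 -c "
from h import *
pack(140,(.010,),15);pack(170,(.010,),15)
c=read_camera('wrist');cv2.imwrite('pics/w9.png',c['color'])"
```

```text
[0.4653 0.2349 0.1494]
0.01 [[280, 161], [279, 212], [238, 211], [237, 161]] ctr [0.4665 0.2365] yaw 2.2 sides [0.0388 0.0496 0.0392 0.0486]
[0.4653 0.2349 0.1494]
0.01 [[237, 161], [279, 163], [279, 212], [238, 210]] ctr [0.4667 0.2363] yaw 2.7 sides [0.0476 0.038  0.0478 0.0392]
```

View pics/w9.png

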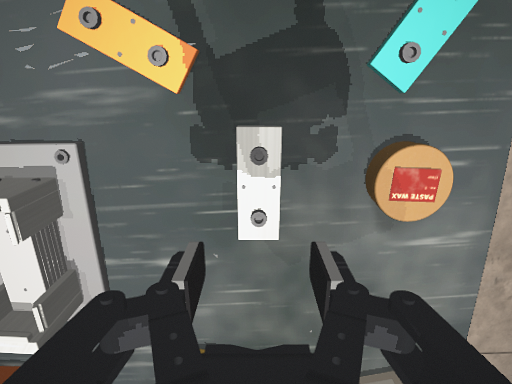

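The silver plate at (237–281, 126–240), with raised bushings at (259,156) and (258,218), is the drill plate, right way up. The orange (128,45) and turquoise (420,45) plates are look-alikes, and the blanks lie level in the pocket at left. Descending on the plate.

Run:
```python
from h import *
c=read_camera('wrist')
b=cast(c,[(236.5,126),(281.5,126),(280,240.5),(237,240.5)],.010)[:,:2]; n=(b[0]+b[1])/2; f=(b[2]+b[3])/2; d=f-n; y=np.degrees(np.arctan2(d[1],d[0]))
print(b.mean(0),np.linalg.norm(d),y, cast(c,[(259,156),(258,218)],.017).mean(0)); print(readout.read_state()['tool_pos'],go([*b.mean(0),.0205],down(180+y)))
```

```text
[0.46617159 0.23686249] 0.11107791853968885 1.9507788493742746 [0.46516065 0.23653666 0.017     ]
[0.46509108 0.23521473 0.14922943] [-0.0009, 0.0015, 0.1287, 0.07, 0.13, 0.11]
```

jog_arm(deltas=[0, 0.0015, 0.045, 0, 0, 0, 0.3, 0, 0.0015, 0.09, 0, 0.1, 0, 0.3, 0, 0.0015, 0.11, 0, 0.1, 0, 0.3, 0, 0.0015, 0.1287, 0, 0.1, 0, 0.3, 0, 0.0015, 0.1287, 0, 0.1, 0, 0.3, 0, 0.0015, 0.1287, 0, 0.1, 0, -1, 0, 0.0015, 0.1287, 0, 0.1, 0, -1, 0, 0.0015, 0.1287, 0, 0.1, 0, -1], squeeze=70)

```text
time: 26.4
tool_pos: [0.4659, 0.238, 0.0217]
tcp_rot: [-0.059, 3.138, 0.003]
wrist_force: [-0.5, 0.4, -1.4]
width: 0.438
grip_force: 70.2
```

jog_arm(deltas=[0, 0, 0, 0, 0, 0, -1, 0, 0, 0, 0, 0, 0, -1])

```text
time: 26.6
tool_pos: [0.4656, 0.2379, 0.0213]
tcp_rot: [-0.059, 3.139, 0.003]
wrist_force: [0.2, -0.9, 2.6]
width: 0.436
grip_force: 70.6
```

```bash
python3 -c "
from h import *
s,c,f=held(); cv2.imwrite('pics/w10.png',c['color']); print(s['tool_pos'],s['width'],s['wrist_force'],s['grip_force'])
b=s['tool_pos'][2]; print(f([(257,150),(257,155),(257,160)],b-.010).round(4).tolist(), f([(257,205),(257,210),(257,310),(257,315)],b-.017).round(4).tolist())
T=.010; k=(b,0.); plan([(.049,.16,0,T)+k,(.049,.1,12,T)+k])"
```

```text
col257 edges [(150, 64, 117), (151, 63, 118), (152, 64, 118), (153, 62, 130), (154, 117, 196), (155, 118, 205), (156, 118, 208), (157, 130, 207), (189, 226, 44), (190, 227, 60), (191, 229, 65), (192, 235, 67), (193, 44, 99), (194, 60, 120), (195, 65, 114), (196, 67, 112), (214, 113, 62), (215, 114, 64), (216, 113, 64), (218, 62, 105), (225, 98, 215), (226, 95, 210), (227, 94, 207), (228, 127, 207), (280, 202, 244), (281, 202, 248), (282, 201, 247), (283, 196, 247), (293, 247, 128), (294, 247, 53), (295, 250, 60), (296, 244, 63), (297, 128, 62), (301, 62, 142), (302, 63, 153), (303, 61, 148), (304, 57, 144), (314, 149, 61), (315, 152, 62), (316, 153, 64), (317, 112, 63), (320, 64, 155), (321, 63, 147), (322, 58, 143), (323, 95, 138), (325, 147, 244), (326, 143, 247), (327, 138, 245), (328, 186, 245), (338, 245, 195), (339, 245, 108), (340, 246, 104), (341, 250, 106), (342, 195, 106), (348, 113, 32), (349, 111, 36), (350, 113, 39), (351, 105, 36)]
row 165 [(214, 64, 136), (215, 65, 193), (216, 136, 204), (298, 210, 142), (299, 202, 70), (300, 142, 65)]
row 180 [(215, 58, 158), (216, 91, 197), (217, 158, 202), (298, 224, 110), (299, 187, 66)]
row 200 [(215, 58, 101), (216, 54, 165), (217, 101, 197), (241, 200, 156), (242, 204, 66), (243, 156, 52), (245, 52, 103), (269, 102, 51), (271, 51, 168), (272, 69, 207), (297, 225, 111), (298, 191, 62), (299, 111, 66)]
[0.46560534 0.23794696 0.02128028] 0.4356751912253071 [ 0.19365953 -0.90619773  2.63865441] 70.62132596969604
[[0.0565, -0.0002, 0.0113], [0.0542, -0.0002, 0.0113], [0.0518, -0.0002, 0.0113]] [[0.0321, -0.0002, 0.0043], [0.0296, -0.0002, 0.0043], [-0.0276, -0.0001, 0.0043], [-0.0309, -0.0001, 0.0043]]
(0.049, 0.16, 0, 0.01, np.float64(0.02128028282532453), 0.0) [-0.052, -0.2197, -0.1623, 0.1, 0.1, -0.05]
(0.049, 0.1, 12, 0.01, np.float64(0.02128028282532453), 0.0) [-0.0554, -0.2198, -0.1135, 0.1, 12.1, -0.04]
```

jog_arm(deltas=[0, 0, -0.04, 0, 0, 0, -1, 0, 0, -0.09, 0, 0, 0, -1, 0, 0, -0.14, 0, 0, 0, -1, -0.01, -0.03, -0.18, 0, 0, 0, -1, -0.025, -0.08, -0.19, 0, 0, 0, -1, -0.04, -0.13, -0.19, 0, 0, 0, -1, -0.052, -0.18, -0.18, 0, 0, 0, -1, -0.052, -0.2197, -0.162, 0, 4, 0, -1])

```text
time: 27.45
tool_pos: [0.5263, 0.0195, 0.185]
tcp_rot: [0.058, -3.077, 0.0]
wrist_force: [1.3, 0.3, -1.5]
width: 0.431
grip_force: 71.0
```

jog_arm(deltas=[0, 0, 0, 0, 0, 0, -1, 0, 0, 0, 0, 0, 0, -1])

```text
time: 27.65
tool_pos: [0.5244, 0.0201, 0.1814]
tcp_rot: [0.053, -3.069, -0.001]
wrist_force: [-0.4, 0.7, -2.1]
width: 0.44
grip_force: 71.1
```

```bash
python3 -c "
from h import *
T=.010; k=(.0213,0.); s=readout.read_state(); print(s['tool_pos'],s['width']); plan([(.049,.1,12,T)+k])"
```

```text
[0.52440061 0.02011102 0.18144711] 0.43957187112711743
(0.049, 0.1, 12, 0.01, 0.0213, 0.0) [-0.008, -0.0001, 0.0465, 0.13, 7.88, -0.22]
```

jog_arm(deltas=[-0.003, 0, 0.02, 0.1, 4, -0.2, -1, -0.008, 0, 0.0465, 0.1, 7.9, -0.2, -1, -0.008, 0, 0.0465, 0.1, 7.9, -0.2, -1, -0.008, 0, 0.0465, 0.1, 7.9, -0.2, -1])

```text
time: 28.05
tool_pos: [0.5291, 0.0227, 0.1352]
tcp_rot: [0.063, -2.932, 0.006]
wrist_force: [-0.1, -0.2, -1.5]
width: 0.437
grip_force: 71.1
```

```bash
python3 -c "
from h import *
T=.010; k=(.0213,0.); read_camera('wrist');s=readout.read_state(); print(s['tool_pos'],s['width']); plan([a+k for a in [(.0485,.1,12,T),(.0485,.061,12,T),(.055,.061,12,T),(.055,.056,12,T),(.055,.054,6,T)]])"
```

```text
[0.5296624  0.02254641 0.13639507] 0.43398933246478255
(0.0485, 0.1, 12, 0.01, 0.0213, 0.0) [0.0008, -0.0023, 0.0021, -0.05, 0.18, 0.24]
(0.0485, 0.061, 12, 0.01, 0.0213, 0.0) [-0.0072, -0.0023, 0.0403, -0.05, 0.18, 0.24]
(0.055, 0.061, 12, 0.01, 0.0213, 0.0) [-0.0136, -0.0023, 0.039, -0.05, 0.18, 0.24]
(0.055, 0.056, 12, 0.01, 0.0213, 0.0) [-0.0146, -0.0023, 0.0439, -0.05, 0.18, 0.24]
(0.055, 0.054, 6, 0.01, 0.0213, 0.0) [-0.0141, -0.0023, 0.0516, -0.04, -5.82, 0.25]
```

jog_arm(deltas=[0, -0.0023, 0.002, 0, 0.1, 0.2, -1, 0, -0.0023, 0.002, 0, 0.1, 0.2, -1, 0, -0.0023, 0.002, 0, 0.1, 0.2, -1, 0, -0.0023, 0.002, 0, 0.1, 0.2, -1])

```text
time: 28.5
tool_pos: [0.5295, 0.0191, 0.1346]
tcp_rot: [0.055, -2.933, 0.007]
wrist_force: [-0.6, -0.1, -1.8]
width: 0.435
grip_force: 71.1
```

```bash
python3 -c "
from h import *
T=.010; k=(.0213,0.); s=readout.read_state(); print(s['tool_pos'],s['width']); plan([a+k for a in [(.0485,.1,12,T),(.0485,.061,12,T),(.055,.061,12,T),(.055,.056,12,T),(.055,.054,6,T)]])"
```

```text
[0.52950402 0.01909525 0.13457482] 0.43522933841934613
(0.0485, 0.1, 12, 0.01, 0.0213, 0.0) [0.0009, 0.0011, 0.0003, -0.04, 0.1, -0.06]
(0.0485, 0.061, 12, 0.01, 0.0213, 0.0) [-0.0072, 0.0012, 0.0384, -0.04, 0.1, -0.06]
(0.055, 0.061, 12, 0.01, 0.0213, 0.0) [-0.0135, 0.0012, 0.0371, -0.04, 0.1, -0.06]
(0.055, 0.056, 12, 0.01, 0.0213, 0.0) [-0.0146, 0.0012, 0.042, -0.04, 0.1, -0.06]
(0.055, 0.054, 6, 0.01, 0.0213, 0.0) [-0.0141, 0.0012, 0.0498, -0.04, -5.9, -0.06]
```

jog_arm(deltas=[-0.002, 0.0008, 0.012, 0, 0.1, 0, -1, -0.005, 0.0008, 0.025, 0, 0.1, 0, -1, -0.0072, 0.0008, 0.0384, 0, 0.1, 0, -1, -0.0072, 0.0008, 0.0384, 0, 0.1, 0, -1, -0.0072, 0.0008, 0.0384, 0, 0.1, 0, -1])

```text
time: 29.0
tool_pos: [0.5274, 0.0198, 0.0934]
tcp_rot: [0.055, -2.927, 0.007]
wrist_force: [-0.1, -0.5, -2.2]
width: 0.436
grip_force: 71.1
```

```bash
python3 -c "
from h import *
T=.010; k=(.0213,0.); s=readout.read_state(); print(s['tool_pos'],s['wrist_force'],s['torque']); plan([a+k for a in [(.0485,.061,12,T),(.055,.061,12,T),(.055,.057,12,T),(.055,.054,6,T),(.055,.051,3,T),(.055,.048,0,T)]])"
```

```text
[0.52740592 0.01982129 0.0933968 ] [-0.10861736 -0.4721433  -2.18012832] [ 0.0176804  -0.17785873 -0.01547285]
(0.0485, 0.061, 12, 0.01, 0.0213, 0.0) [-0.0007, 0.0003, -0.0023, -0.03, -0.25, -0.05]
(0.055, 0.061, 12, 0.01, 0.0213, 0.0) [-0.007, 0.0003, -0.0037, -0.03, -0.25, -0.05]
(0.055, 0.057, 12, 0.01, 0.0213, 0.0) [-0.0079, 0.0003, 0.0002, -0.03, -0.25, -0.05]
(0.055, 0.054, 6, 0.01, 0.0213, 0.0) [-0.0077, 0.0003, 0.009, -0.04, -6.25, -0.05]
(0.055, 0.051, 3, 0.01, 0.0213, 0.0) [-0.0081, 0.0003, 0.0149, -0.04, -9.25, -0.05]
(0.055, 0.048, 0, 0.01, 0.0213, 0.0) [-0.0087, 0.0003, 0.0207, -0.04, -12.25, -0.05]
```

jog_arm(deltas=[-0.004, 0.0003, 0, 0, 0, 0, -1, -0.0079, 0.0003, 0.0002, 0, -0.2, 0, -1, -0.0079, 0.0003, 0.0002, 0, -0.2, 0, -1, -0.0078, 0.0003, 0.005, 0, -3.2, 0, -1, -0.0077, 0.0003, 0.009, 0, -6.2, 0, -1, -0.0077, 0.0003, 0.009, 0, -6.2, 0, -1, -0.0077, 0.0003, 0.009, 0, -6.2, 0, -1])

```text
time: 29.7
tool_pos: [0.5339, 0.0203, 0.0847]
tcp_rot: [0.057, -3.038, 0.004]
wrist_force: [-2.4, -0.2, -1.1]
width: 0.434
grip_force: 71.1
```

```bash
python3 -c "
from h import *
T=.010; k=(.0213,0.); read_camera('wrist'); s=readout.read_state(); print(s['tool_pos'],s['wrist_force'],s['torque']); plan([a+k for a in [(.055,.054,6,T),(.055,.051,3,T),(.055,.048,0,T)]])"
```

```text
[0.53396253 0.02037705 0.08469696] [-2.95039131e+00  3.46812276e-04 -1.63165776e+00] [-1.29658964e-02  4.61374067e-01 -4.08462589e-05]
(0.055, 0.054, 6, 0.01, 0.0213, 0.0) [0.0008, 0.0, 0.0018, -0.05, 0.04, -0.04]
(0.055, 0.051, 3, 0.01, 0.0213, 0.0) [0.001, 0.0, 0.0077, -0.05, -2.96, -0.04]
(0.055, 0.048, 0, 0.01, 0.0213, 0.0) [0.0011, 0.0, 0.0136, -0.05, -5.96, -0.04]
```

jog_arm(deltas=[0.0012, 0, 0.002, 0, 0, 0, -1, 0.0015, 0, 0.0077, 0, -3, 0, -1, 0.0015, 0, 0.0107, 0, -4.5, 0, -1, 0.0015, 0, 0.0136, 0, -6, 0, -1, 0.0015, 0, 0.0136, 0, -6, 0, -1, 0.0015, 0, 0.0136, 0, -6, 0, -1])

```text
time: 30.35
tool_pos: [0.5318, 0.0202, 0.0712]
tcp_rot: [-0.059, 3.139, -0.001]
wrist_force: [0.2, 0.4, -0.2]
width: 0.436
grip_force: 71.1
```

```bash
python3 -c "
from h import *
T=.010; k=(.0213,0.); read_camera('wrist'); s=readout.read_state(); print(s['tool_pos'],s['wrist_force'],s['torque']); plan([a+k for a in [(.055,.046,0,T)]])"
```

```text
[0.53204683 0.02021896 0.0713308 ] [ 0.26456119  0.78663639 -3.0957381 ] [-0.02512347 -0.02262041  0.01793146]
(0.055, 0.046, 0, 0.01, 0.0213, 0.0) [0.0005, 0.0001, 0.002, -0.06, 0.15, -0.04]
```

Flat, 2 mm above the stack and free of contact. Lowering to touch, releasing and rising.

jog_arm(deltas=[0, 0, 0.001, 0, 0, 0, -1, 0, 0, 0.002, 0, 0, 0, -1, 0, 0, 0.0025, 0, 0, 0, -1, 0, 0, 0.0025, 0, 0, 0, -1])

```text
time: 30.8
tool_pos: [0.5319, 0.0202, 0.0693]
tcp_rot: [-0.059, 3.138, -0.001]
wrist_force: [-1.4, 0.3, 4.6]
width: 0.435
grip_force: 71.8
```

jog_arm(deltas=[0, 0, 0, 0, 0, 0, 0.2, 0, 0, 0, 0, 0, 0, 0.3, 0, 0, 0, 0, 0, 0, 0.3, 0, 0, -0.01, 0, 0, 0, 0.3, 0, 0, -0.05, 0, 0, 0, 0.3, 0, 0, -0.1, 0, 0, 0, 0.3, 0, 0, -0.14, 0, 0, 0, 0.3])

```text
time: 31.5
tool_pos: [0.5312, 0.0203, 0.2114]
tcp_rot: [-0.059, 3.137, -0.001]
wrist_force: [0.6, -0.4, 0.0]
width: 0.654
grip_force: 0.0
```

```bash
python3 -c "
from h import *
p=PC+R.from_euler('z',PY,degrees=True).apply([-.048,-.115,0]); print('sleeve axis',p)
print(readout.read_state()['tool_pos'],readout.read_state()['q'],go([.56,-.095,.2],down(182)))"
```

```text
sleeve axis [ 0.48794998 -0.09645785  0.012     ]
[0.53121537 0.02033192 0.21141914] [-8.10739340e-03  1.71348262e-02  1.95333508e+00 -8.61484715e-04
  1.16740785e+00 -1.61628119e+00] [-0.0244, -0.1163, 0.0116, -0.05, 0.21, 0.16]
```

jog_arm(deltas=[-0.012, -0.05, 0, 0, 0, 0, 0.3, -0.024, -0.1, 0, 0, 0, 0, 0.3, -0.0244, -0.1163, 0.01, 0, 0.2, 0.16, 0.3, -0.0244, -0.1163, 0.01, 0, 0.2, 0.16, 0.3, -0.0244, -0.1163, 0.01, 0, 0.2, 0.16, 0.3, -0.0244, -0.1163, 0.01, 0, 0.2, 0.16, 0.3])

```text
time: 32.1
tool_pos: [0.5595, -0.0941, 0.1988]
tcp_rot: [0.056, -3.14, 0.001]
wrist_force: [-0.5, -0.4, 0.3]
width: 0.648
grip_force: 0.0
```

Run:
```python
from h import *
c=read_camera('wrist'); x,y=proj(c,[(.488,-.0965,.06)])[0]; print(x,y)
x0,y0=int(x)-50,max(0,int(y)-50); g=c['color'][y0:y0+110,x0:x0+220]; print(x0,y0); cv2.imwrite('pics/dial.png',cv2.resize(g,(800,400),interpolation=cv2.INTER_CUBIC))
np.savez('dial.npz',**c)
```

```text
257.3510312221207 106.4115000567789
207 56
```

View pics/dial.png

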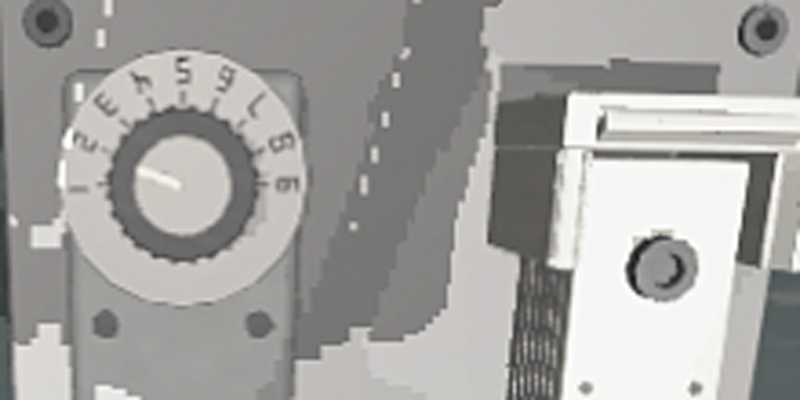

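The white line on the sleeve, from (183,185) to (137,168), points at number 2. It has to go to 6: four numbers clockwise, or 91.7°. The plate lies flat in the pocket at right, bushing up.

```bash
python3 -c "
from h import *
print(go([.488,-.0965,.13],down(182)))"
```

```text
[0.0715, 0.0001, 0.069, -0.03, -0.08, 0.06]
```

jog_arm(deltas=[0.035, 0, 0, 0, 0, 0, 0.3, 0.0715, 0, 0.03, 0, 0, 0, 0.3, 0.0715, 0, 0.069, 0, 0, 0, 0.3, 0.0715, 0, 0.069, 0, 0, 0, 0.3, 0.0715, 0, 0.069, 0, 0, 0, 0.3, 0.0715, 0, 0.069, 0, 0, 0, 0.3])

```text
time: 32.75
tool_pos: [0.4904, -0.0975, 0.132]
tcp_rot: [-0.056, 3.139, -0.003]
wrist_force: [-0.2, -0.4, 0.7]
width: 0.651
grip_force: 0.0
```

```bash
python3 -c "
from h import *
read_camera('wrist');read_camera('wrist')
print(readout.read_state()['tool_pos'],go([.488,-.0965,.070],down(182)))"
```

```text
[ 0.49042423 -0.09773853  0.13200915] [0.0025, 0.0014, 0.062, -0.11, 0.14, 0.04]
```

jog_arm(deltas=[0.0025, 0.0012, 0.03, 0, 0, 0, 0.3, 0.0025, 0.0012, 0.062, 0, 0, 0, 0.3, 0.0025, 0.0012, 0.062, 0, 0, 0, 0.3, 0.0025, 0.0012, 0.062, 0, 0, 0, 0.3, 0.0025, 0.0012, 0.062, 0, 0, 0, -1, 0.0025, 0.0012, 0.062, 0, 0, 0, -1, 0.0025, 0.0012, 0.062, 0, 0, 0, -1, 0.0025, 0.0012, 0.062, 0, 0, 0, -1], squeeze=40)

```text
time: 33.65
tool_pos: [0.4874, -0.0969, 0.07]
tcp_rot: [-0.055, 3.139, -0.003]
wrist_force: [-0.5, 2.0, 6.0]
width: 0.372
grip_force: 39.5
```

jog_arm(deltas=[0, 0, 0, 0, 0, 0, -1, 0, 0, 0, 0, 0, 0, -1])

```text
time: 33.85
tool_pos: [0.4874, -0.0969, 0.07]
tcp_rot: [-0.055, 3.138, -0.003]
wrist_force: [0.0, 0.8, 6.4]
width: 0.372
grip_force: 39.5
```

```bash
python3 -c "
from h import *
s=readout.read_state();print(s['tool_pos'],s['width'],s['wrist_force'],s['torque'],s['q'],R.from_rotvec(s['tcp_rot']).as_euler('ZYX',degrees=True))"
```

```text
[ 0.48744228 -0.09689772  0.07001832] 0.371708235092682 [0.02072803 0.75478903 6.3893338 ] [0.08417988 0.07277385 0.03541166] [-2.45613794e-01  1.13850409e-01  2.14300921e+00 -1.43865901e-03
  8.81707986e-01 -1.85027171e+00] [-1.78007417e+02  1.48975723e-01 -1.79890892e+02]
```

jog_arm(deltas=[0, 0, 0, 0, 0, 7, -1, 0, 0, 0, 0, 0, 14, -1, 0, 0, 0, 0, 0, 21, -1, 0, 0, 0, 0, 0, 28, -1, 0, 0, 0, 0, 0, 35, -1, 0, 0, 0, 0, 0, 42, -1, 0, 0, 0, 0, 0, 49, -1, 0, 0, 0, 0, 0, 49, -1])

```text
time: 34.65
tool_pos: [0.4874, -0.0968, 0.07]
tcp_rot: [1.255, 2.877, -0.001]
wrist_force: [-0.2, 1.3, 6.8]
width: 0.371
grip_force: 39.6
```

jog_arm(deltas=[0, 0, 0, 0, 0, 7, -1, 0, 0, 0, 0, 0, 14, -1, 0, 0, 0, 0, 0, 21, -1, 0, 0, 0, 0, 0, 28, -1, 0, 0, 0, 0, 0, 35, -1, 0, 0, 0, 0, 0, 42.7, -1, 0, 0, 0, 0, 0, 42.7, -1, 0, 0, 0, 0, 0, 42.7, -1])

```text
time: 35.45
tool_pos: [0.4874, -0.0968, 0.07]
tcp_rot: [2.214, 2.225, 0.001]
wrist_force: [0.5, 0.5, 6.5]
width: 0.372
grip_force: 39.6
```

```bash
python3 -c "
from h import *
s=readout.read_state();print(s['tool_pos'],s['width'],s['grip_force'],s['wrist_force'],s['torque'],s['q'],R.from_rotvec(s['tcp_rot']).as_euler('ZYX',degrees=True))"
```

```text
[ 0.4874203  -0.09679268  0.06999407] 0.3722226963470379 39.58839761791751 [0.47933473 0.52622072 6.45375875] [ 0.09990206  0.15050029 -0.06693999] [-2.45475793e-01  1.13882711e-01  2.14302774e+00 -1.32869153e-03
  8.81782910e-01 -2.49654230e-01] [9.02875969e+01 9.81117706e-02 1.79853609e+02]
```

jog_arm(deltas=[0, 0, 0, 0, 0, 0, 0.3, 0, 0, 0, 0, 0, 0, 0.3, 0, 0, 0, 0, 0, 0, 0.3, 0, 0, -0.02, 0, 0, 0, 0.3, 0, 0, -0.07, 0, 0, 0, 0.3, 0, 0, -0.12, 0, 0, 0, 0.3, 0, 0, -0.16, 0, 0, -8, 0.3, 0, 0, -0.16, 0, 0, -8, 0.3])

```text
time: 36.25
tool_pos: [0.4899, -0.0974, 0.235]
tcp_rot: [2.045, 2.37, 0.006]
wrist_force: [1.2, 0.8, 0.4]
width: 0.654
grip_force: 0.0
```

```bash
python3 -c "
from h import *
print(readout.read_state()['tool_pos'],go([.56,-.07,.24],down(182)))"
```

```text
[ 0.48989215 -0.09740841  0.2350268 ] [0.0168, 0.0734, -0.0043, 0.24, 0.7, -83.56]
```

jog_arm(deltas=[0.004, 0.02, -0.004, 0, 0, -8, 0.3, 0.008, 0.04, -0.004, 0, 0, -16, 0.3, 0.0168, 0.0734, -0.004, 0, 0, -24, 0.3, 0.0168, 0.0734, -0.004, 0, 0, -32, 0.3, 0.0168, 0.0734, -0.004, 0, 0, -40, 0.3, 0.0168, 0.0734, -0.004, 0, 0, -48, 0.3, 0.0168, 0.0734, -0.004, 0, 0, -56, 0.3, 0.0168, 0.0734, -0.004, 0, 0, -64, 0.3])

```text
time: 37.05
tool_pos: [0.5553, -0.069, 0.2301]
tcp_rot: [-0.475, -3.102, 0.002]
wrist_force: [-0.7, -0.2, 0.6]
width: 0.653
grip_force: 0.0
```

jog_arm(deltas=[0, 0, 0, 0, 0, -8, 0.3, 0, 0, 0, 0, 0, -16, 0.3, 0, 0, 0, 0, 0, -19.5, 0.3, 0, 0, 0, 0, 0, -19.5, 0.3, 0, 0, 0, 0, 0, -19.5, 0.3])

```text
time: 37.55
tool_pos: [0.5555, -0.0691, 0.2306]
tcp_rot: [0.046, -3.138, 0.001]
wrist_force: [0.4, 0.0, -0.7]
width: 0.652
grip_force: 0.0
```

Run:
```python
from h import *
c=read_camera('wrist'); s=readout.read_state(); print(s['tool_pos'])
p=proj(c,[(.488,-.0965,.078),PC+[0,0,.05]]); print(p)
x0=int(p[:,0].min())-50; y0=max(0,int(p[:,1].mean())-90)
g=c['color'][y0:y0+170,max(x0,0):x0+230]; k=min(800/g.shape[1],600/g.shape[0]); cv2.imwrite('pics/final.png',cv2.resize(g,None,fx=k,fy=k,interpolation=cv2.INTER_CUBIC))
```

```text
[ 0.55554479 -0.06906072  0.23081733]
[[229.01422813 109.89017717]
 [346.78679113 157.78804917]]
```

View pics/final.png

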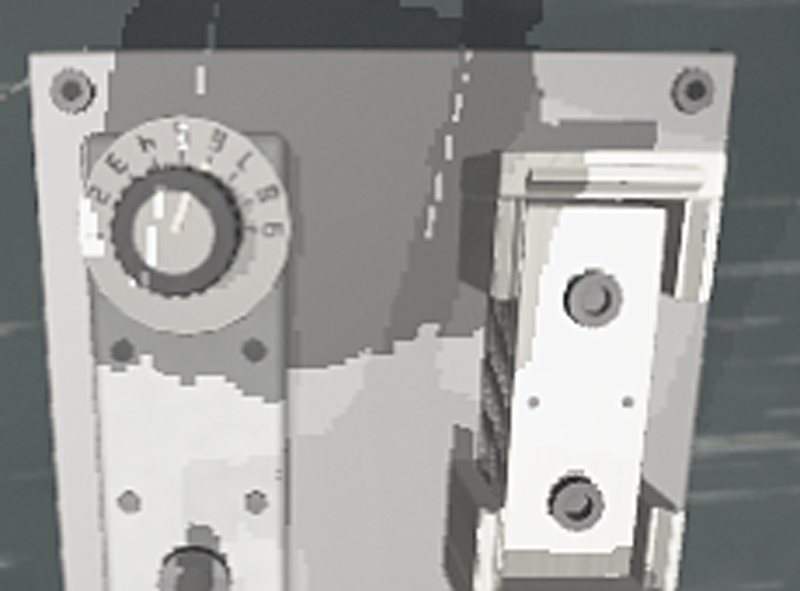

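The line runs from (176,230) to (188,195) and points at 6. The plate lies flat in the pocket with both bushings up, at (592,297) and (575,500). Handing in.

```bash
python3 -c "
from workcell import finish_job
print(finish_job())"
```

```text
the job is handed in; nothing more can be done
None
```

I handed the job in at about 38 s: all 6 blanks are flat in the pocket, the drill plate lies flat on top with its bushings up, the sleeve is set to 6, and I did not move the tape measure, tin or wire spool; no verdict came back.

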